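# Close a dispensing bin's port and start its self-tapping wing screw

### The arm

A 7-joint arm with a two-finger parallel gripper is mounted at the origin on the work surface. World frame = base frame: x ahead of the robot, y to its left, z up, the work surface at z = 0. Lengths are in mm, angles in rad, forces in N, time in s.
With the tool pointing down it reaches from about 425 to 1025 mm from the base axis. Payload 9.4 kg.
Tool frame: the origin (TCP) lies at the very end of the fingers, on their centre line; the grasp point (between the pads) lies 19 mm behind it; z points along the fingers, x is the direction in which the jaws open and shut, and the axes are right-handed (so a half turn about z gives the same grasp; the last joint's range is limited). The gripper opens to 85 mm and grips with 20 to 120 N. Pads are 22 mm wide; open, the fingers measure 114 mm over their backs; the gripper's body (76 mm by 85 mm) begins 54 mm behind the grasp point. The pads swing forward as they close: fully open they stand 13 mm farther back than shut.
Start: joints at [-1.364, 0.599, -0.003, 1.599, 0.002, 0.943, -0.08], TCP at [203.008, 695.997, 231.275] pointing down, gripper open.
Joint ranges: [-2.57, 2.57], [-0.35, 1.97], [-1.29, 1.29], [0.11, 2.56], [-1.05, 4.19], [0.11, 1.86], [-2.63, 2.63]. Speed limits (rad/s): [2.22, 2.22, 3.01, 3.01, 3.14, 3.14, 3.14].

### API

Orientations are given as [roll, pitch, yaw] about the fixed x, y, z axes, in that order (R = Rz(yaw) Ry(pitch) Rx(roll)).
In Python, from cell import r gives the robot as it stands.
- The arm moves only by the tool drive_tool, never from a script. Its arguments are lists of equal length, an entry for each row: "linear": the shift along the tool's x, y, z in mm, a list of three; "dr": the turn, a rotation vector about the tool's x, y, z in degrees, a list of three; "jaw": the opening in per cent of the stroke, from 0 (shut) to 100 (fully open). In form: {"linear": [[tx, ty, tz], ...], "dr": [[wx, wy, wz], ...], "jaw": [jaw, ...]}. A call has 1 to 12 rows; each row shifts and turns the commanded pose from where the row before left it, along the tool's axes as they then stand; what a row does not reach is not made up. A row lasts 1/10 s, in which the tool goes at most 50 mm and 8.59 degrees, less where a joint would pass 70% of its speed; a pose out of reach is approached as far as the arm can. A call is refused whole if a number of a shift passes 50 or a number of a turn 8.59, either way. A call with a gripper value outside its range is refused whole. The fingers move at their own pace and stop on an object; "force" is the grip in N (left out, the last holds). Time passes only in rows, so rows that do not move let the fingers close. It gives the time, the measured TCP pose, the force and the opening at its end, in the units of the state.
- r.sense(): the state, without advancing time (a new reading comes with each control period).
- r.get_image(name): name is "scene" or "top" or "wrist"; returns the picture (400x640x3 uint8, blue, green, red); there is no depth.
- r.calibration(name): a dict with "mtx" (3x3 intrinsics, pixels), "rvec" (rotation vector, rad) and "tvec" (3), from world to camera coordinates, as OpenCV has them. Camera axes: x right, y down, z forward; pixel columns grow to the right and rows downward; lengths in mm; the calibration is good to about 2 mm. A picture is of the moment at which its call begins: read the wrist's pose just before it. calibration takes no time and is no camera call; for the wrist camera it gives the pose at the moment of the call.
- r.job_done(): hands the job in, once; it reports no verdict.
Trained networks look in the newest picture that a camera, given by its name, has taken for a name from the list of things; names that differ only in an ending like _2 or _b are one class to them, and where a whole thing is asked for, a point or a joint stands for the part that bears it (a point fixed in the world has none). Each returns a list of dicts, best first, with "conf" (0 to 1); they miss things now and then, are a little off and sometimes report something else, mostly with a low value. They report only what shows in the picture. A call takes as long as a camera call.
- r.outline_of(camera, query): "region" (400x640 bool, what is visible of it) and "box" ([left, top, width, height] in pixels, round what is visible of it).
- r.spot_point(camera, query): "xy" ([column, row] in pixels: a listed point, or the origin of a listed thing).
The state is a dict: "t": time; "joint_positions": joint angles; "dq": joint speeds; "joint_efforts": joint torques, N m; "eef_pos": TCP position; "tool_rot": TCP orientation; "ft_force": force on the tool from outside, world axes, zero at the start; "torque": the same for the moment, N m; "gripper_width": finger opening in mm.
Only numpy, scipy, OpenCV 4.12 (cv2) and the standard library are available. Lean on these libraries where they do the work, as an engineer would, in place of code of your own. Each camera call takes 0.05 s, during which the arm holds its last target.

### The job

The port on the sloping front of the white dispensing bin has been cleaned. Swing its cover fully shut, so that the fork at the cover's end lies under the head of the wing screw; only then take the screw by its wing and, pressing firmly along its axis, turn it clockwise so that it cuts its thread, until its flange has come down onto the cover. Leave the jar, the tub and the scoop where they are.

Things in the scene. Friction and masses are not known exactly. Their poses are not given: they have to be found in the camera images.
- bin: fixed wedge-shaped white bin, mm: 300 wide (y), 255 deep, 150 high. Origin on the table under the middle of its front plate; +x to its back, +y to its left. The plate (300 wide, 200 along the slope) rises away from the robot at 30 degrees; its centre is 100 mm above the origin, its outward normal (-0.5, 0, 0.866). On it: the 70 mm port (middle), cover, screw. Low lid on top, to 166 mm
- cover (a joint): angle (rad) of the flat steel swing cover about its pivot, whose axis is the plate's normal: 0 = fully shut against its stop, positive = swung open up the slope, 1.3 at most. It has friction and stays where left; about 3 N at the knob moves it
- cover_knob (a point): middle of the cover's black knob: a round post along the plate's normal (z, outward), 16 mm in diameter, 32 mm tall; its top lies 16 mm further out, the cover's face 16 mm further in. 80 mm from the pivot. When shut it stands over the middle of the port, midway between pivot and screw, 80 mm from each
- pivot (a point): the cover's pivot, level with the cover's upper face (5 mm off the plate), in the left (+y) half of the plate, 160 mm from the screw. x points up the slope, y to the bin's left, z along the plate's outward normal (the pivot's axis). The cover is 4 mm thick and reaches 180 mm from the pivot, ending in a fork
- screw_wing (a point): middle of the screw's dark steel wing: a flat bar 34 mm long (x), 10 thick (y), 26 tall (z); z is the screw's axis, out of the plate and square to it. 13 mm further in is the top of a round flange, 36 across, 3 thick, on which fingertips can bear. Wing starts within 0.5 rad of pointing up the slope. Stands in a pilot hole in the plate's right (-y) half, flange 5 mm above the shut cover
- screw_depth (a joint): how far (m) the screw has gone in: 0 at the start, 0.005 with the flange on the cover. Turned clockwise (seen from outside) while pressed with 12 to 18 N it cuts and goes in 1.9 mm per rad: about 2.7 rad, in two or more grasps; it gives 1 mm more under the push and springs back. Pressed under 5 N it only spins; pressing alone drives nothing; turning back pressed unscrews it; pulling lifts it
- jar: bystander: closed glass jar with a brass lid, 56 mm in diameter, 85 mm tall, origin at the centre of its underside
- tub: bystander: clear open plastic tub 130 x 180 x 70 mm, origin at the centre of its underside
- scoop: bystander: long steel spoon lying on the table

How it is judged:
By the outcome, as a careful person would: the job done as asked, in the order asked, and still so for the second after the job is handed in, with the robot touching nothing.
It also fails if it takes over 72 s, if anything falls off the work surface, if the arm or the gripper's body presses on something with over 40 N, if the wrist force passes 120 N, or if a joint passes its speed limit or range.

## Working session

There is one attempt and no reset: what is moved stays moved. The work goes in short steps, Python scripts to look and compute and a tool call to move; the robot and the scene stay as the last step left them, time stands still between calls to the robot, and variables do not carry over. Pictures are saved under pics/ and viewed, and the job is handed in when it is done.

Besides the shell and the picture viewer there is one more tool, called by a JSON object that holds its "op" and its "data", one argument or row to a line. drive_tool: Moves the arm, as the interface text tells. Its arguments: {"type":"object","properties":{"linear":{"type":"array"},"dr":{"type":"array"},"jaw":{"type":"array"},"force":{"type":"number"}},"required":["linear","dr","jaw"]}

```bash
ls -la; mkdir -p pics
python3 - <<'E'
from cell import r
import cv2
s=r.sense();print(s)
for n in ["scene","top","wrist"]:
    im=r.get_image(n);cv2.imwrite(f"pics/{n}0.png",im)
    c=r.calibration(n);print(n,c)
    for q in ["bin","cover_knob","pivot","screw_wing","jar","tub","scoop"]:
        print(q,[(round(d['conf'],2),[round(float(v)) for v in d['xy']]) for d in r.spot_point(n,q)][:3]) if n!="wrist" else 0
print(r.sense()['t'])
E
```

```text
total 12
drwxr-xr-x  3 agent agent 4096 Dec  7 16:25 .
drwxr-xr-x 23 root  root  4096 Dec  7 16:25 ..
drwxr-xr-x  2 agent agent 4096 Dec  7 16:25 pics
{'t': 0.0, 'joint_positions': array([-1.36373452,  0.60015763, -0.00257036,  1.60013771,  0.00177651,
        0.9428917 , -0.07979751]), 'dq': array([ 0.00058613, -0.00095094,  0.00046458,  0.0007374 , -0.00111521,
        0.00102066,  0.001134  ]), 'joint_efforts': array([-3.48491731e-04, -7.76458311e+01,  1.56450145e+00, -2.58004045e+01,
        1.23541692e-02,  8.80313659e-03,  1.97290632e-05]), 'eef_pos': array([202.83805548, 695.55040624, 230.39027381]), 'tool_rot': array([3.14148137e+00, 1.58826428e-03, 1.28710401e+00]), 'ft_force': array([-0.08073968,  0.45598763, -0.3698397 ]), 'torque': array([-0.02782399,  0.04416118,  0.00583459]), 'gripper_width': 85.17110686365697}
scene {'mtx': array([[390.69738306,   0.        , 318.05780875],
       [  0.        , 390.69738306, 198.33403768],
       [  0.        ,   0.        ,   1.        ]]), 'rvec': array([ 1.11080851,  2.38956395, -0.9584158 ]), 'tvec': array([ 345.40307955, -169.73
[... 291 characters left out ...]
1225799],
       [  0.        , 449.89905062, 202.46535343],
       [  0.        ,   0.        ,   1.        ]]), 'rvec': array([ 2.18911813, -2.21070855,  0.07803593]), 'tvec': array([ -42.72764522,  489.45164712, 1357.53339989])}
bin [(0.81, [327, 186])]
cover_knob []
pivot [(0.85, [303, 187])]
screw_wing []
jar [(0.67, [191, 231])]
tub [(0.94, [447, 201])]
scoop [(0.72, [392, 240]), (0.62, [321, 169])]
wrist {'mtx': array([[334.34121422,   0.        , 324.46018507],
       [  0.        , 334.34121422, 196.09874944],
       [  0.        ,   0.        ,   1.        ]]), 'rvec': array([-2.33583924, -1.75310946, -0.23261113]), 'tvec': array([-724.86874409,  -35.44478374,  378.91077308])}
0.85
```

View pics/scene0.png

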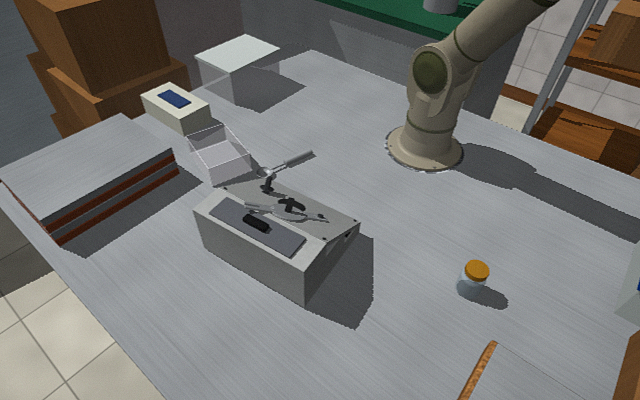

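View pics/top0.png

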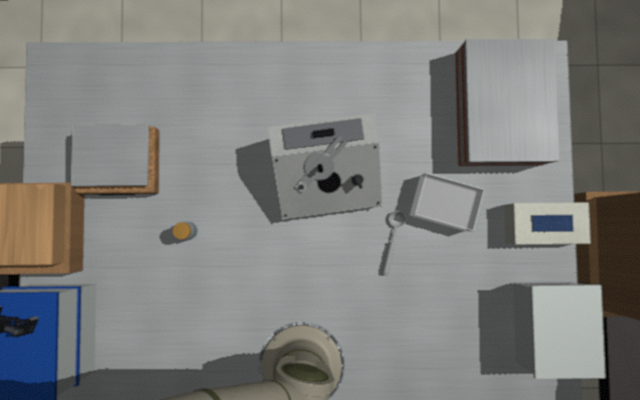

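View pics/wrist0.png

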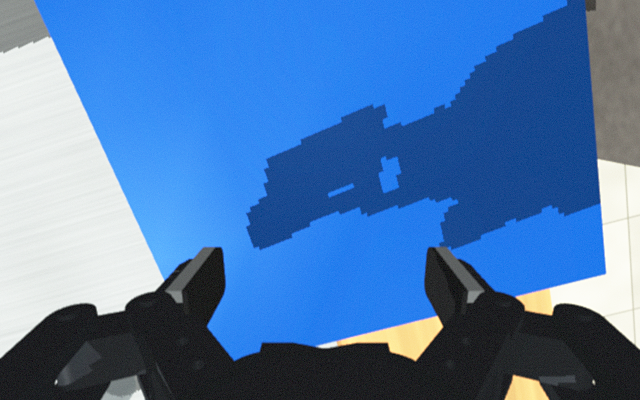

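```bash
cat > h.py <<'E'
import numpy as np, cv2
from scipy.spatial.transform import Rotation as Ro
def P(c):
    R=cv2.Rodrigues(c['rvec'])[0]; return c['mtx']@np.c_[R,np.asarray(c['tvec']).reshape(3)]
def tri(obs):  # list of (P,xy)
    A=[]
    for p,(u,v) in obs: A+= [u*p[2]-p[0], v*p[2]-p[1]]
    A=np.array(A); A=A/np.linalg.norm(A[:,:3],axis=1)[:,None]
    X=np.linalg.lstsq(A[:,:3],-A[:,3],rcond=None)[0]
    res=[np.linalg.norm(proj(p,X)-np.array(xy)) for p,xy in obs]
    return X,res
def proj(p,X):
    q=p@np.r_[X,1]; return q[:2]/q[2]
def tool(s): # R, t
    return Ro.from_euler('xyz',s['tool_rot']).as_matrix(), np.array(s['eef_pos'])
E
python3 - <<'E'
import cv2
a=cv2.imread('pics/top0.png')[100:240,220:420];cv2.imwrite('pics/topz.png',cv2.resize(a,None,fx=4,fy=4,interpolation=cv2.INTER_CUBIC))
a=cv2.imread('pics/scene0.png')[140:300,180:380];cv2.imwrite('pics/scz.png',cv2.resize(a,None,fx=3.7,fy=3.7,interpolation=cv2.INTER_CUBIC))
E
```

```text
(no output)
```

View pics/topz.png

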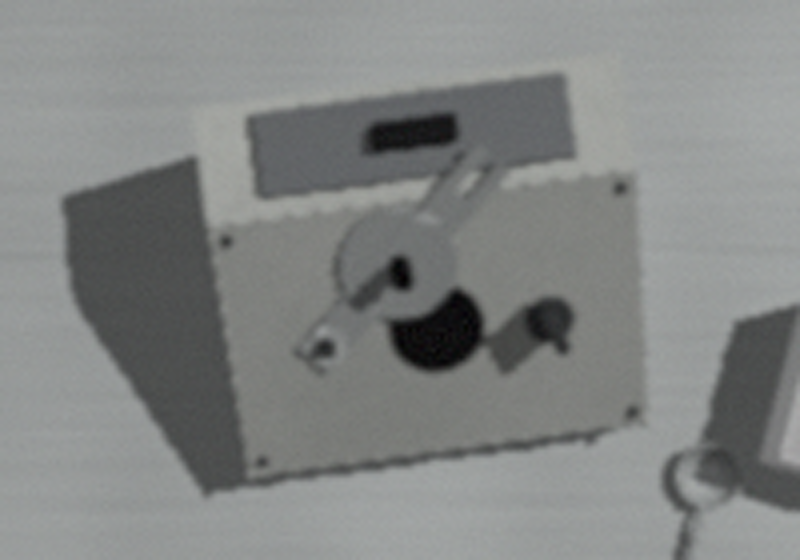

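View pics/scz.png

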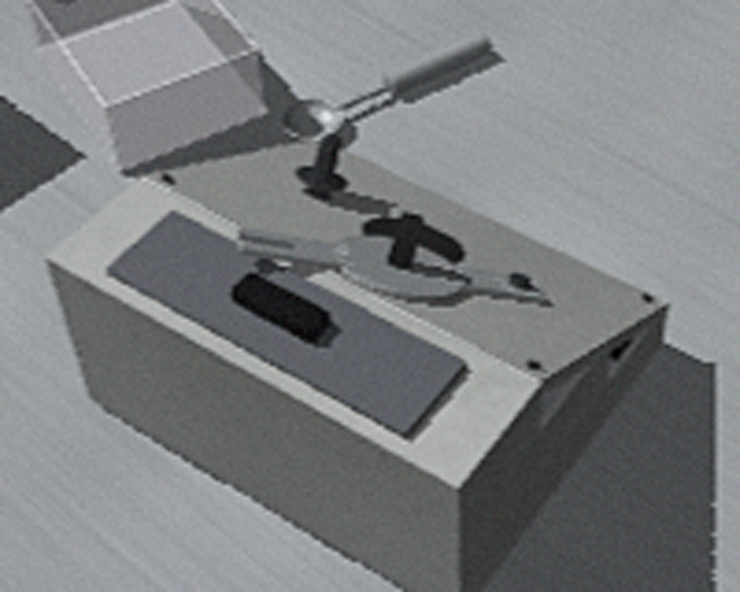

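```bash
cat > a.py <<'E'
from cell import r
from h import *
t=P(r.calibration('top'));s=P(r.calibration('scene'))
T=lambda x,y:(x/4+220-.4,y/4+100-.4)
S=lambda x,y:(x/3.7+180-.4,y/3.7+140-.4)
o={}
for n,a,b in [('piv',(322,347),(520,282)),('UL',(226,241),(533,366)),('UR',(620,187),(168,179)),('LL',(262,462),(648,298)),('knobbase',(400,270),(400,262))]:
    X,res=tri([(t,T(*a)),(s,S(*b))]);o[n]=X;print(n,X.round(1),np.round(res,1))
u=o['UL']-o['UR'];print('yaw',np.arctan2(-u[0],u[1]),np.linalg.norm(u)); print(np.cross(o['UL']-o['LL'],u)/np.linalg.norm(np.cross(o['UL']-o['LL'],u)))
w=r.sense();print(w['t'],w['eef_pos'])
E
python3 a.py
```

```text
piv [530.2  -4.9 107.1] [0.1 0.1]
UL [600.8  60.9 143.4] [0.2 0.2]
UR [ 635.8 -212.9  144.2] [0.4 0.5]
LL [449.8  41.6  56.4] [0.2 0.3]
knobbase [581.7 -60.2 129.2] [0. 0.]
yaw 0.12730025000815673 276.0322796189288
[-0.49237219 -0.0604943   0.86827995]
0.85 [203.02311578 695.99706639 231.29099347]
```

```bash
cat >> h.py <<'E'
YAW=0.127
yb=np.array([-np.sin(YAW),np.cos(YAW),0]); up=np.array([np.cos(YAW)*.8660,np.sin(YAW)*.8660,.5]); nn=np.cross(up,yb)
def Rt(phi): # tool z into plate; x = up rotated by phi about tool z (clockwise from outside)
    z=-nn; x=up*np.cos(phi)+np.cross(z,up)*np.sin(phi); return np.c_[x,np.cross(z,x),z]
def rows(R0,p0,R1,p1,n):
    rv=Ro.from_matrix(R0.T@R1).as_rotvec(); out=[]
    d=(p1-p0)/n; R=R0
    for i in range(n):
        out.append(((R.T@d).round(1).tolist(), np.degrees(rv/n).round(2).tolist())); R=R@Ro.from_rotvec(rv/n).as_matrix()
    print('linear',[o[0] for o in out]); print('dr',[o[1] for o in out])
E
cat > b.py <<'E'
from cell import r
from h import *
s=r.sense();R,t=tool(s);c=r.calibration('wrist');Rc=cv2.Rodrigues(c['rvec'])[0];C=-Rc.T@c['tvec']
print('cam in tool',R.T@(C-t),'\n',R.T@Rc.T)
print('nn',nn,'up',up)
piv=np.array([530.2,-4.9,107.1]);ctr=piv-80*yb
print('ctr',ctr,'screw',piv-160*yb)
R1=Rt(0);p1=ctr+nn*150-up*20
print(p1)
mid=np.array([430,400,280.])
Rm=R@Ro.from_rotvec(Ro.from_matrix(R.T@R1).as_rotvec()*.4).as_matrix()
rows(R,t,Rm,mid,9);rows(Rm,mid,R1,p1,12)
E
python3 b.py
```

```text
cam in tool [ 5.79423929e-02 -6.53427038e+01 -1.43261502e+02] 
 [[ 9.99999592e-01  7.77782732e-04 -4.60473420e-04]
 [-6.30299519e-04  9.65201100e-01  2.61508010e-01]
 [ 6.47845866e-04 -2.61507613e-01  9.65201196e-01]]
nn [-0.49597317 -0.06332944  0.866     ] up [0.85902552 0.10968659 0.5       ]
ctr [540.33271024 -84.25570668 107.1       ] screw [ 550.46542049 -163.61141337  107.1       ]
[448.75622473 -95.9488543  227.        ]
linear [[-24.5, 33.4, -5.4], [-22.7, 34.7, -5.4], [-20.8, 35.8, -5.4], [-18.9, 36.9, -5.3], [-16.9, 37.9, -5.2], [-14.8, 38.8, -5.0], [-12.8, 39.5, -4.8], [-10.7, 40.2, -4.5], [-8.5, 40.7, -4.1]]
dr [[-0.77, 1.18, 2.88], [-0.77, 1.18, 2.88], [-0.77, 1.18, 2.88], [-0.77, 1.18, 2.88], [-0.77, 1.18, 2.88], [-0.77, 1.18, 2.88], [-0.77, 1.18, 2.88], [-0.77, 1.18, 2.88], [-0.77, 1.18, 2.88]]
linear [[-30.0, 28.8, 0.5], [-28.3, 30.4, 0.2], [-26.6, 32.0, 0.1], [-24.7, 33.4, -0.0], [-22.8, 34.8, -0.1], [-20.8, 36.0, -0.0], [-18.7, 37.1, 0.1], [-16.6, 38.1, 0.2], [-14.4, 39.0, 0.5], [-12.2, 39.8, 0.7], [-10.0, 40.4, 1.1], [-7.7, 40.9, 1.5]]
dr [[-0.87, 1.33, 3.24], [-0.87, 1.33, 3.24], [-0.87, 1.33, 3.24], [-0.87, 1.33, 3.24], [-0.87, 1.33, 3.24], [-0.87, 1.33, 3.24], [-0.87, 1.33, 3.24], [-0.87, 1.33, 3.24], [-0.87, 1.33, 3.24], [-0.87, 1.33, 3.24], [-0.87, 1.33, 3.24], [-0.87, 1.33, 3.24]]
```

{"op": "drive_tool", "data": {
  "linear": [
    [-24.5,33.4,-5.4],
    [-22.7,34.7,-5.4],
    [-20.8,35.8,-5.4],
    [-18.9,36.9,-5.3],
    [-16.9,37.9,-5.2],
    [-14.8,38.8,-5],
    [-12.8,39.5,-4.8],
    [-10.7,40.2,-4.5],
    [-8.5,40.7,-4.1]
  ],
  "dr": [
    [-0.77,1.18,2.88],
    [-0.77,1.18,2.88],
    [-0.77,1.18,2.88],
    [-0.77,1.18,2.88],
    [-0.77,1.18,2.88],
    [-0.77,1.18,2.88],
    [-0.77,1.18,2.88],
    [-0.77,1.18,2.88],
    [-0.77,1.18,2.88]
  ],
  "jaw": [100,100,100,100,100,100,100,100,100]
}}

```text
t: 1.75
eef_pos: [430.9, 398.5, 280.5]
tool_rot: [3.065, -0.208, 0.839]
ft_force: [0.9, 0.6, -0.5]
gripper_width: 85.4
```

{"op": "drive_tool", "data": {
  "linear": [
    [-30,28.8,0.5],
    [-28.3,30.4,0.2],
    [-26.6,32,0.1],
    [-24.7,33.4,0],
    [-22.8,34.8,-0.1],
    [-20.8,36,0],
    [-18.7,37.1,0.1],
    [-16.6,38.1,0.2],
    [-14.4,39,0.5],
    [-12.2,39.8,0.7],
    [-10,40.4,1.1],
    [-7.7,40.9,1.5]
  ],
  "dr": [
    [-0.87,1.33,3.24],
    [-0.87,1.33,3.24],
    [-0.87,1.33,3.24],
    [-0.87,1.33,3.24],
    [-0.87,1.33,3.24],
    [-0.87,1.33,3.24],
    [-0.87,1.33,3.24],
    [-0.87,1.33,3.24],
    [-0.87,1.33,3.24],
    [-0.87,1.33,3.24],
    [-0.87,1.33,3.24],
    [-0.87,1.33,3.24]
  ],
  "jaw": [100,100,100,100,100,100,100,100,100,100,100,100]
}}

```text
t: 2.95
eef_pos: [449.4, 8.5, 245.7]
tool_rot: [3.118, -0.444, 0.285]
ft_force: [1.1, 0.1, -0.7]
gripper_width: 85.4
```

{"op": "drive_tool", "data": {
  "linear": [
    [0,0,0],
    [0,0,0]
  ],
  "dr": [
    [0,0,0],
    [0,0,0]
  ],
  "jaw": [100,100]
}}

```text
t: 3.15
eef_pos: [449.1, 9.1, 245.4]
tool_rot: [3.119, -0.443, 0.285]
ft_force: [0.5, 0.7, -1.4]
gripper_width: 85.5
```

```bash
cat > look.py <<'E'
import sys,pickle
from cell import r
from h import *
n=sys.argv[1]
s=r.sense();c=r.calibration('wrist');im=r.get_image('wrist');cv2.imwrite(f"pics/{n}.png",im)
print(s['t'],s['joint_positions'].round(3),s['eef_pos'].round(1),s['tool_rot'].round(3),s['ft_force'].round(2),round(s['gripper_width'],1))
R,t=tool(s);print('rot err deg vs Rt(0)',np.degrees(Ro.from_matrix(R.T@Rt(0)).as_rotvec()).round(2))
d={'P':P(c)}
for q in sys.argv[2:]:
    o=r.spot_point('wrist',q);print(q,[(round(x['conf'],2),np.round(x['xy'],1).tolist()) for x in o][:3])
    if o:d[q]=o[0]['xy']
pickle.dump(d,open(f'{n}.pkl','wb'))
E
python3 look.py w1 pivot cover_knob screw_wing
```

```text
3.15 [-0.223  0.136  0.132  2.49  -0.78   0.108  0.944] [449.1   9.1 245.4] [ 3.119 -0.443  0.285] [ 0.46  0.73 -1.38] 85.5
rot err deg vs Rt(0) [-2.89  4.52  8.05]
pivot [(0.69, [331.0, 213.8])]
cover_knob [(0.63, [380.5, 289.9])]
screw_wing []
```

View pics/w1.png

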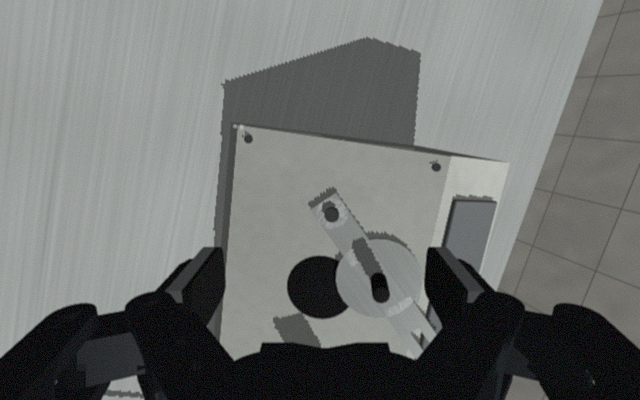

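```bash
cat > go.py <<'E'
from cell import r
from h import *
import sys
def plan(R1,p1,n):
    s=r.sense();R,t=tool(s);print('from',t.round(1),'to',p1.round(1));rows(R,t,R1,p1,n)
E
python3 - <<'E'
from go import *
plan(Rt(-0.3),np.array([581.7,-60.2,129.2])+nn*110,6)
E
```

```text
from [449.2  10.2 245.4] to [527.1 -67.2 224.5]
linear [[6.5, 15.9, 7.3], [5.9, 16.0, 7.5], [5.4, 16.0, 7.8], [4.9, 16.1, 8.0], [4.4, 16.1, 8.2], [3.9, 16.2, 8.4]]
dr [[-0.6, 0.67, -1.49], [-0.6, 0.67, -1.49], [-0.6, 0.67, -1.49], [-0.6, 0.67, -1.49], [-0.6, 0.67, -1.49], [-0.6, 0.67, -1.49]]
```

The wrist picture shows the pivot at (331,213), the knob at (380,288) and the port at (318,287). The cover is about 0.65 rad open. I'm near a joint limit, so I'll move out toward the plate.

{"op": "drive_tool", "data": {
  "linear": [
    [6.5,15.9,7.3],
    [5.9,16.0,7.5],
    [5.4,16.0,7.8],
    [4.9,16.1,8.0],
    [4.4,16.1,8.2],
    [3.9,16.2,8.4],
    [0,0,0]
  ],
  "dr": [
    [-0.6,0.67,-1.49],
    [-0.6,0.67,-1.49],
    [-0.6,0.67,-1.49],
    [-0.6,0.67,-1.49],
    [-0.6,0.67,-1.49],
    [-0.6,0.67,-1.49],
    [0,0,0]
  ],
  "jaw": [80,60,50,50,50,50,50]
}}

```text
t: 4.05
eef_pos: [527.1, -67.8, 243.0]
tool_rot: [2.996, -0.473, 0.454]
ft_force: [0.0, -0.6, -0.6]
gripper_width: 42.9
```

```bash
python3 look.py w2 pivot cover_knob screw_wing
```

```text
4.05 [ 0.139  0.244 -0.062  2.362 -1.043  0.106  1.52 ] [527.1 -67.8 243. ] [ 2.996 -0.473  0.454] [ 0.03 -0.63 -0.55] 42.9
rot err deg vs Rt(0) [-0.7   1.64 16.61]
pivot [(0.95, [276.8, 94.4])]
cover_knob [(0.72, [322.3, 192.1])]
screw_wing [(0.56, [223.6, 284.6])]
```

View pics/w2.png

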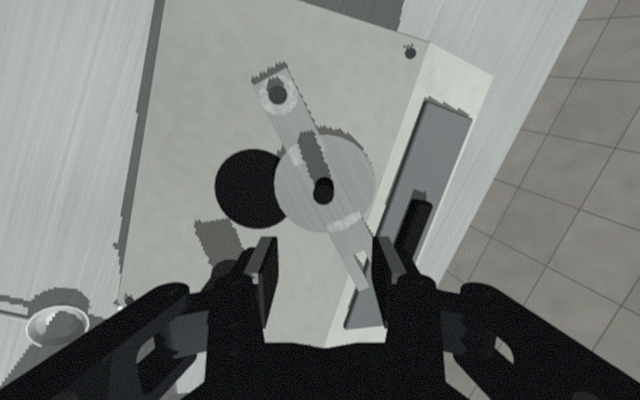

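```bash
cat > fk.py <<'E'
import numpy as np
from scipy.spatial.transform import Rotation as Ro
D=[([-1.36373452,0.60015763,-0.00257036,1.60013771,0.00177651,0.9428917,-0.07979751],[202.84,695.55,230.39],[3.14148,.001588,1.2871]),
([-0.223,0.136,0.132,2.49,-0.78,0.108,0.944],[449.1,9.1,245.4],[3.119,-.443,.285]),
([0.139,0.244,-0.062,2.362,-1.043,0.106,1.52],[527.1,-67.8,243.],[2.996,-.473,.454])]
def frames(q,s):
    R=Ro.identity();Rs=[]
    for i in range(7):
        R=R*Ro.from_euler('zyzyzyz'[i],s[i]*q[i]);Rs.append(R.as_matrix())
    return Rs
if __name__=="__main__":
  for s3 in(1,-1):
   for s5 in(1,-1):
    s=[-1,1,s3,1,s5,1,-1]
    print(s3,s5,[np.degrees(Ro.magnitude((Ro.from_matrix(frames(q,s)[-1])*Ro.from_euler('z',np.pi)).inv()*Ro.from_euler('xyz',e))).round(2) for q,_,e in D])
E
python3 fk.py
```

```text
1 1 [np.float64(0.36), np.float64(101.74), np.float64(114.56)]
1 -1 [np.float64(0.29), np.float64(15.13), np.float64(7.06)]
-1 1 [np.float64(0.2), np.float64(89.4), np.float64(119.54)]
-1 -1 [np.float64(0.0), np.float64(0.03), np.float64(0.05)]
```

```bash
cat > fit.py <<'E'
from fk import *
s=[-1,1,-1,1,-1,1,-1]
names={'h':(-1,2),'L1':(1,2),'L2':(3,2),'L3':(5,2),'y2':(1,1),'y4':(3,1),'y6':(5,1),'x3':(2,0),'x4':(3,0),'x6':(5,0)}
def fit(keys):
    A=[];b=[]
    for q,p,_ in D:
        Rs=frames(q,s)+[np.eye(3)]
        A.append(np.c_[tuple(Rs[names[k][0]][:,names[k][1]] for k in keys)]);b+=list(p)
    A=np.vstack(A);x,_,rk,sv=np.linalg.lstsq(A,b,rcond=None)
    print(dict(zip(keys,x.round(1))),'res',np.abs(A@x-b).max().round(2),'sv',sv.round(2)[-2:])
fit(['h','L1','L2','L3','y2'])
fit(['h','L1','L2','L3','y2','y4'])
fit(['h','L1','L2','L3','y2','y4','y6'])
fit(['h','L1','L2','L3','y2','x3','x4'])
fit(['h','L1','L2','L3','y2','x6'])
fit(['h','L1','L2','L3','y4','x6'])
fit(['h','L1','L2','L3','y4','x3','x4'])
E
python3 fit.py
```

```text
{'h': np.float64(277.3), 'L1': np.float64(650.4), 'L2': np.float64(440.2), 'L3': np.float64(325.1), 'y2': np.float64(-56.5)} res 2.3 sv [0.42 0.18]
{'h': np.float64(283.3), 'L1': np.float64(646.8), 'L2': np.float64(442.3), 'L3': np.float64(326.3), 'y2': np.float64(-30.7), 'y4': np.float64(-25.9)} res 0.05 sv [0.18 0.09]
{'h': np.float64(283.5), 'L1': np.float64(646.9), 'L2': np.float64(442.3), 'L3': np.float64(326.5), 'y2': np.float64(-30.8), 'y4': np.float64(-25.8), 'y6': np.float64(-0.1)} res 0.03 sv [0.18 0.09]
{'h': np.float64(242.2), 'L1': np.float64(675.2), 'L2': np.float64(427.9), 'L3': np.float64(335.0), 'y2': np.float64(-57.1), 'x3': np.float64(-13.9), 'x4': np.float64(-12.3)} res 1.15 sv [0.09 0.03]
{'h': np.float64(276.6), 'L1': np.float64(652.0), 'L2': np.float64(440.7), 'L3': np.float64(325.3), 'y2': np.float64(-57.1), 'x6': np.float64(1.2)} res 2.19 sv [0.42 0.17]
{'h': np.float64(291.4), 'L1': np.float64(640.4), 'L2': np.float64(444.1), 'L3': np.float64(327.3), 'y4': np.float64(-55.6), 'x6': np.float64(-1.8)} res 2.49 sv [0.42 0.17]
{'h': np.float64(332.0), 'L1': np.float64(613.0), 'L2': np.float64(459.4), 'L3': np.float64(315.7), 'y4': np.float64(-55.9), 'x3': np.float64(16.6), 'x4': np.float64(14.6)} res 1.28 sv [0.09 0.03]
```

```bash
cat > ik.py <<'E'
from fk import *
from h import Rt,nn,up,yb
from scipy.optimize import least_squares
s=[-1,1,-1,1,-1,1,-1]
lo=np.array([-2.57,-.35,-1.29,.11,-1.05,.11,-2.63]);hi=np.array([2.57,1.97,1.29,2.56,4.19,1.86,2.63])
K=[283.3,646.8,442.3,326.3,-30.7,-25.9]
def fk(q):
    Rs=frames(q,s)
    p=np.array([0,0,K[0]])+Rs[1][:,2]*K[1]+Rs[1][:,1]*K[4]+Rs[3][:,2]*K[2]+Rs[3][:,1]*K[5]+Rs[5][:,2]*K[3]
    return Rs[-1]@np.diag([-1,-1,1.]),p
def ik(R,p,n=60,q0=None,seed=0,marg=.03):
    rng=np.random.default_rng(seed);sol=[]
    l=lo+marg;h=hi-marg
    for i in range(n):
        x0=rng.uniform(l,h) if q0 is None else np.clip(q0,l,h)
        def f(q):
            Rq,pq=fk(q);return np.r_[(pq-p)/100,Ro.from_matrix(R.T@Rq).as_rotvec()*2,.002*(q-x0)]
        o=least_squares(f,x0,bounds=(l,h))
        e=o.fun[:6]
        if np.abs(e).max()<.01: sol.append(o.x)
        if q0 is not None:break
    return sol
if __name__=="__main__":
    knob=np.array([581.7,-60.2,129.2]);piv=np.array([530.2,-4.9,107.1]);scr=piv-160*yb
    for nm,p,phis in[('knob open',knob+nn*3,[-.675,-.675+np.pi,-.675+np.pi/2]),('knob shut',piv-80*yb+nn*3,[0,np.pi,np.pi/2]),('screw',scr+nn*8,np.arange(-3,3.2,.5))]:
        for ph in phis:
            S=ik(Rt(ph),p,40)
            print(nm,round(ph,2),len(S))
            for q in sorted(S,key=lambda q:q[4])[::max(1,len(S)//5)]: print('   ',q.round(2))
E
python3 ik.py
```

```text
knob open -0.68 22
    [ 0.86  0.85 -1.26  2.34  1.86  0.77 -0.9 ]
    [ 0.86  0.85 -1.26  2.34  1.86  0.77 -0.9 ]
    [ 0.83  0.81 -1.2   2.34  1.88  0.71 -0.93]
    [ 0.71  0.69 -0.96  2.35  2.02  0.52 -1.1 ]
    [ 0.39  0.55 -0.46  2.37  2.62  0.29 -1.75]
    [ 0.1   0.52 -0.05  2.39  3.37  0.29 -2.52]
knob open 2.47 22
    [ 0.82  0.8  -1.17  2.34  1.89  0.69  2.19]
    [ 0.62  0.63 -0.81  2.35  2.14  0.43  1.9 ]
    [ 0.45  0.57 -0.55  2.37  2.46  0.32  1.56]
    [ 0.35  0.54 -0.4   2.37  2.72  0.28  1.29]
    [ 0.22  0.52 -0.23  2.38  3.06  0.27  0.94]
    [-0.43  0.65  0.75  2.42  4.16  0.63 -0.18]
knob open 0.9 23
    [ 0.86  0.85 -1.26  2.34  1.86  0.77 -2.47]
    [ 0.86  0.85 -1.26  2.34  1.86  0.77 -2.47]
    [ 0.81  0.78 -1.15  2.34  1.91  0.66 -2.54]
    [ 0.76  0.73 -1.05  2.35  1.96  0.59 -2.6 ]
    [ 0.11  0.52 -0.07  2.39  3.34  0.28  2.22]
    [-0.43  0.65  0.75  2.42  4.16  0.63  1.39]
knob shut 0 26
    [ 0.92  0.89 -1.26  2.43  1.97  0.79 -1.65]
    [ 0.92  0.89 -1.26  2.43  1.97  0.79 -1.65]
    [ 0.88  0.83 -1.17  2.43  2.02  0.72 -1.71]
    [ 0.62  0.64 -0.71 
[... 3848 characters left out ...]
 ]
    [ 0.61  0.58 -0.42  2.38  3.1   0.26  1.63]
    [ 0.47  0.56 -0.22  2.39  3.48  0.3   1.23]
    [-0.04  0.63  0.54  2.42  4.16  0.63  0.54]
screw 2.5 23
    [ 1.07  0.85 -1.19  2.35  1.93  0.61  2.36]
    [ 0.95  0.72 -0.93  2.36  2.15  0.42  2.12]
    [ 0.75  0.62 -0.63  2.37  2.64  0.28  1.6 ]
    [ 0.69  0.6  -0.53  2.38  2.84  0.27  1.39]
    [ 0.56  0.57 -0.34  2.38  3.27  0.27  0.95]
    [-0.04  0.63  0.54  2.42  4.16  0.63  0.04]
screw 3.0 25
    [ 1.1   0.9  -1.26  2.35  1.89  0.68  1.92]
    [ 1.01  0.77 -1.04  2.36  2.03  0.5   1.74]
    [ 0.81  0.64 -0.71  2.37  2.47  0.31  1.27]
    [ 0.71  0.61 -0.56  2.37  2.78  0.27  0.95]
    [-0.01  0.62  0.48  2.42  4.13  0.6  -0.44]
```

```bash
cat > path.py <<'E'
from ik import *
from cell import r
def jrows(qs,show=True):
    lin=[];dr=[];R,p=fk(qs[0])
    for q in qs[1:]:
        R1,p1=fk(q);lin.append((R.T@(p1-p)).round(1).tolist());dr.append(np.degrees(Ro.from_matrix(R.T@R1).as_rotvec()).round(2).tolist());R,p=R1,p1
    print('linear',lin);print('dr',dr);return lin,dr
if __name__=="__main__":
    knob=np.array([581.7,-60.2,129.2])
    q0=r.sense()['joint_positions'];print(q0.round(3),fk(q0)[1].round(1),r.sense()['eef_pos'].round(1))
    for h in(30,60,90,120):
        S=ik(Rt(2.47),knob+nn*h,1,q0=np.array([.35,.54,-.4,2.37,2.72,.28,1.29]),marg=.05);print(h,[x.round(2) for x in S])
    q1=ik(Rt(2.47),knob+nn*70,1,q0=np.array([.35,.54,-.4,2.37,2.72,.28,1.29]),marg=.05)[0]
    for u in np.linspace(0,1,14):
        q=q0+(q1-q0)*u;q[5]+=.25*np.sin(np.pi*u)**.5 if 0<u<1 else 0
        q[3]-=.25*np.sin(np.pi*u)
        R,p=fk(q);print(u.round(2),q.round(2),p.round(0),R[:,2].round(2), 'hgt over plate',round((p-knob)@nn,0))
E
python3 path.py
```

```text
[ 0.135  0.242 -0.061  2.365 -1.044  0.107  1.519] [525.  -66.1 242.9] [525.  -65.9 242.8]
30 [array([ 0.36,  0.48, -0.4 ,  2.38,  2.71,  0.23,  1.29])]
60 [array([ 0.37,  0.41, -0.4 ,  2.39,  2.71,  0.17,  1.29])]
90 [array([ 0.56,  0.38, -0.62,  2.38,  2.08,  0.16,  1.92])]
120 [array([ 0.71,  0.33, -0.78,  2.37,  1.6 ,  0.16,  2.4 ])]
0.0 [ 0.14  0.24 -0.06  2.37 -1.04  0.11  1.52] [525. -66. 243.] [ 0.47  0.07 -0.88] hgt over plate 127.0
0.08 [ 0.16  0.25 -0.09  2.31 -0.77  0.23  1.52] [530. -39. 246.] [ 0.41  0.15 -0.9 ] hgt over plate 125.0
0.15 [ 0.18  0.27 -0.12  2.25 -0.5   0.29  1.52] [540. -44. 248.] [ 0.37  0.14 -0.92] hgt over plate 123.0
0.23 [ 0.2   0.28 -0.16  2.2  -0.23  0.32  1.51] [551. -61. 251.] [ 0.34  0.09 -0.93] hgt over plate 120.0
0.31 [ 0.23  0.29 -0.19  2.17  0.05  0.35  1.51] [563. -86. 253.] [ 0.33  0.02 -0.94] hgt over plate 118.0
0.38 [ 0.25  0.3  -0.22  2.14  0.32  0.37  1.51] [ 577. -114.  257.] [ 0.34 -0.07 -0.94] hgt over plate 116.0
0.46 [ 0.27  0.31 -0.25  2.13  0.59  0.38  1.51] [ 591. -142.  262.] [ 0.37 -0.15 -0.92] hgt over plate 115.0
0.54 [ 0.3   0.33 -0.28  2.13  0.86  0.38  1.51] [ 605. -164.  266.] [ 0.4  -0.22 -0.89] hgt over plate 113.0
0.62 [ 0.32  0.34 -0.32  2.15  1.14  0.38  1.51] [ 617. -177.  268.] [ 0.45 -0.26 -0.85] hgt over plate 110.0
0.69 [ 0.34  0.35 -0.35  2.18  1.41  0.37  1.51] [ 625. -180.  266.] [ 0.5  -0.27 -0.82] hgt over plate 104.0
0.77 [ 0.36  0.36 -0.38  2.22  1.68  0.35  1.5 ] [ 627. -170.  258.] [ 0.55 -0.24 -0.8 ] hgt over plate 96.0
0.85 [ 0.39  0.38 -0.41  2.27  1.95  0.32  1.5 ] [ 619. -148.  243.] [ 0.58 -0.18 -0.8 ] hgt over plate 86.0
0.92 [ 0.41  0.39 -0.44  2.33  2.23  0.28  1.5 ] [ 598. -115.  222.] [ 0.58 -0.09 -0.81] hgt over plate 76.0
1.0 [ 0.43  0.4  -0.47  2.39  2.5   0.16  1.5 ] [547. -65. 190.] [ 0.5   0.06 -0.87] hgt over plate 70.0
```

```bash
cat > p1.py <<'E'
from path import *
import sys
u1=float(sys.argv[1]);n=int(sys.argv[2])
knob=np.array([581.7,-60.2,129.2]);q0=r.sense()['joint_positions']
q1=ik(Rt(2.47),knob+nn*70,1,q0=np.array([.35,.54,-.4,2.37,2.72,.28,1.29]),marg=.05)[0]
qs=[]
for u in np.linspace(0,u1,n+1):
    q=q0+(q1-q0)*u;q[5]+=.25*np.sin(np.pi*u)**.5;q[3]-=.25*np.sin(np.pi*u);qs.append(q)
print('end q',qs[-1].round(2));jrows(qs)
E
python3 p1.py .4615 12
```

```text
end q [ 0.27  0.31 -0.25  2.13  0.59  0.38  1.51]
linear [[8.9, -20.3, 0.8], [6.7, -1.0, 1.0], [3.6, 3.9, 0.5], [0.3, 6.8, 0.2], [-3.0, 8.6, -0.1], [-6.1, 9.5, -0.2], [-9.0, 9.6, -0.2], [-11.5, 9.0, 0.0], [-13.4, 8.0, 0.4], [-14.6, 6.5, 0.8], [-15.1, 4.9, 1.3], [-14.8, 3.2, 1.8]]
dr [[4.6, -0.15, -7.93], [1.49, -0.57, -7.89], [0.84, -0.92, -7.82], [0.46, -1.24, -7.74], [0.2, -1.54, -7.66], [0.04, -1.81, -7.56], [-0.06, -2.05, -7.48], [-0.11, -2.25, -7.4], [-0.12, -2.4, -7.33], [-0.1, -2.5, -7.29], [-0.07, -2.54, -7.27], [-0.05, -2.52, -7.26]]
```

{"op": "drive_tool", "data": {
  "linear": [
    [8.9,-20.3,0.8],
    [6.7,-1.0,1.0],
    [3.6,3.9,0.5],
    [0.3,6.8,0.2],
    [-3.0,8.6,-0.1],
    [-6.1,9.5,-0.2]
  ],
  "dr": [
    [4.6,-0.15,-7.93],
    [1.49,-0.57,-7.89],
    [0.84,-0.92,-7.82],
    [0.46,-1.24,-7.74],
    [0.2,-1.54,-7.66],
    [0.04,-1.81,-7.56]
  ],
  "jaw": [50,50,50,50,50,50]
}}

```text
t: 4.85
eef_pos: [551.0, -61.8, 251.0]
tool_rot: [2.831, -0.195, 1.277]
ft_force: [0.2, 0.0, -0.6]
gripper_width: 42.7
```

```bash
python3 p1.py 0.5 12
python3 - <<'E'
from path import *
print(r.sense()['joint_positions'].round(3),r.sense()['t'])
E
```

```text
end q [ 0.21  0.34 -0.18  2.05  1.02  0.5   1.63]
linear [[-4.2, -12.8, -1.3], [-10.4, 4.6, -1.6], [-13.5, 7.4, -1.9], [-16.0, 8.3, -1.9], [-17.9, 8.3, -1.7], [-19.3, 7.7, -1.2], [-19.9, 6.7, -0.6], [-19.9, 5.4, 0.1], [-19.1, 4.2, 0.9], [-17.6, 3.1, 1.6], [-15.5, 2.3, 2.2], [-12.8, 2.0, 2.7]]
dr [[4.14, -1.12, -6.3], [1.12, -2.15, -6.12], [0.58, -2.51, -5.99], [0.3, -2.77, -5.87], [0.13, -2.95, -5.77], [0.03, -3.08, -5.69], [-0.03, -3.15, -5.63], [-0.07, -3.16, -5.61], [-0.11, -3.12, -5.61], [-0.16, -3.03, -5.65], [-0.23, -2.89, -5.72], [-0.33, -2.71, -5.81]]
[-0.012  0.272  0.113  2.219 -0.465  0.339  1.753] 4.85
```

```bash
cat > p2.py <<'E'
from path import *
import sys
a,u1,n=float(sys.argv[1]),float(sys.argv[2]),int(sys.argv[3])
knob=np.array([581.7,-60.2,129.2]);q0=r.sense()['joint_positions'];print(q0.round(3))
q1=ik(Rt(-2.5),knob+nn*60,1,q0=np.array([.35,.54,-.4,2.37,2.72,.28,0.]),marg=.05)[0];print('goal',q1.round(2))
qs=[]
for u in np.linspace(0,u1,n+1):
    q=q0+(q1-q0)*u;b=np.sin(np.pi*u);q[5]+=a*b;q[3]-=a*b;qs.append(q)
    R,p=fk(q);print(p.round(0),round((p-knob)@nn),end=' ')
print('end q',qs[-1].round(2));jrows(qs)
E
python3 p2.py .3 .5 12
```

```text
[-0.012  0.272  0.113  2.219 -0.465  0.339  1.753]
goal [ 0.37  0.41 -0.4   2.39  2.7   0.17 -0.01]
[551. -62. 251.] 121 [557. -70. 254.] 121 [563. -80. 257.] 121 [569. -94. 261.] 122 [ 576. -111.  266.] 124 [ 585. -129.  271.] 126 [ 594. -149.  278.] 129 [ 604. -169.  286.] 132 [ 615. -188.  295.] 135 [ 627. -206.  304.] 138 [ 639. -221.  313.] 141 [ 652. -234.  321.] 142 [ 664. -243.  328.] 143 end q [ 0.18  0.34 -0.14  2.    1.12  0.55  0.87]
linear [[-5.2, 8.3, -1.2], [-8.5, 9.4, -1.8], [-11.8, 10.4, -2.2], [-14.7, 11.2, -2.3], [-17.1, 11.9, -2.2], [-18.9, 12.5, -1.8], [-19.9, 12.9, -1.2], [-20.0, 13.1, -0.3], [-19.2, 13.2, 0.6], [-17.4, 13.0, 1.5], [-14.7, 12.6, 2.3], [-11.1, 11.9, 3.0]]
dr [[0.88, -1.64, -3.22], [0.67, -2.09, -3.08], [0.42, -2.51, -2.92], [0.13, -2.87, -2.75], [-0.18, -3.17, -2.58], [-0.5, -3.38, -2.44], [-0.84, -3.49, -2.32], [-1.17, -3.49, -2.25], [-1.5, -3.38, -2.22], [-1.81, -3.15, -2.25], [-2.09, -2.8, -2.32], [-2.34, -2.35, -2.44]]
```

{"op": "drive_tool", "data": {
  "linear": [
    [-5.2,8.3,-1.2],
    [-8.5,9.4,-1.8],
    [-11.8,10.4,-2.2],
    [-14.7,11.2,-2.3],
    [-17.1,11.9,-2.2],
    [-18.9,12.5,-1.8],
    [-19.9,12.9,-1.2],
    [-20.0,13.1,-0.3],
    [-19.2,13.2,0.6],
    [-17.4,13.0,1.5],
    [-14.7,12.6,2.3],
    [-11.1,11.9,3.0]
  ],
  "dr": [
    [0.88,-1.64,-3.22],
    [0.67,-2.09,-3.08],
    [0.42,-2.51,-2.92],
    [0.13,-2.87,-2.75],
    [-0.18,-3.17,-2.58],
    [-0.5,-3.38,-2.44],
    [-0.84,-3.49,-2.32],
    [-1.17,-3.49,-2.25],
    [-1.5,-3.38,-2.22],
    [-1.81,-3.15,-2.25],
    [-2.09,-2.8,-2.32],
    [-2.34,-2.35,-2.44]
  ],
  "jaw": [50,50,50,50,50,50,50,50,50,50,50,50]
}}

```text
t: 6.05
eef_pos: [663.9, -243.4, 327.8]
tool_rot: [2.715, 0.541, 1.602]
ft_force: [-0.1, -0.5, -0.1]
gripper_width: 42.9
```

```bash
python3 p2.py .2 1 12
```

```text
[-0.474  0.421  0.771  2.043  0.414  0.249  1.516]
goal [ 0.37  0.41 -0.4   2.39  2.7   0.17 -0.01]
[ 664. -243.  327.] 142 [ 670. -253.  325.] 138 [ 679. -263.  326.] 135 [ 690. -273.  329.] 133 [ 702. -279.  332.] 130 [ 713. -279.  332.] 124 [ 721. -270.  326.] 115 [ 723. -253.  313.] 102 [ 716. -225.  293.] 86 [ 697. -189.  267.] 70 [ 663. -148.  237.] 59 [ 614. -105.  207.] 55 [552. -64. 181.] 60 end q [ 0.37  0.41 -0.4   2.39  2.7   0.17 -0.01]
linear [[-6.9, 2.4, 8.9], [-10.3, 5.3, 7.7], [-10.9, 7.6, 6.9], [-8.0, 9.1, 6.2], [-1.5, 9.8, 5.2], [8.2, 9.5, 3.3], [20.4, 8.4, 0.4], [33.9, 6.5, -3.5], [47.6, 4.1, -7.9], [60.1, 1.4, -12.0], [70.2, -1.3, -14.9], [76.7, -3.8, -16.1]]
dr [[1.12, -1.2, -3.43], [0.33, -1.81, -3.18], [-0.57, -2.09, -2.97], [-1.52, -1.93, -2.82], [-2.43, -1.29, -2.79], [-3.22, -0.21, -2.85], [-3.8, 1.23, -2.98], [-4.12, 2.9, -3.12], [-4.12, 4.59, -3.25], [-3.83, 6.12, -3.37], [-3.3, 7.27, -3.49], [-2.6, 7.91, -3.65]]
```

```bash
cat > sim.py <<'E'
from ik import *
def jac(q,R,p):
    J=np.zeros((6,7));e=1e-5
    for i in range(7):
        d=q.copy();d[i]+=e;R1,p1=fk(d);J[:3,i]=(p1-p)/e/1000;J[3:,i]=Ro.from_matrix(R1@R.T).as_rotvec()/e
    return J
def sim(q,lin,dr,lam=.01,w=1.0,k=0,qc=None,sub=4):
    q=np.array(q,float);R,p=fk(q)
    for l,d in zip(lin,dr):
        p1=p+R@np.array(l);rv=np.radians(d)
        for j in range(1,sub+1):
            Rt_=R@Ro.from_rotvec(rv*j/sub).as_matrix();pt=p+(p1-p)*j/sub
            for it in range(3):
                Rq,pq=fk(q);e=np.r_[(pt-pq)/1000,Ro.from_matrix(Rt_@Rq.T).as_rotvec()]
                J=jac(q,Rq,pq);W=np.diag([w]*3+[1]*3)
                Jp=(W@J).T@np.linalg.inv(W@J@(W@J).T+lam**2*np.eye(6))@W
                dq=Jp@e
                if k and it==0: dq+=(np.eye(7)-Jp@J)@(k*(qc-q))
                q=np.clip(q+dq,lo,hi)
        R=R@Ro.from_rotvec(rv).as_matrix();p=p1
    return q
A=[0.135,0.242,-0.061,2.365,-1.044,0.110,1.519]
L1=[[8.9, -20.3, 0.8], [6.7, -1.0, 1.0], [3.6, 3.9, 0.5], [0.3, 6.8, 0.2], [-3.0, 8.6, -0.1], [-6.1, 9.5, -0.2]]
R1=[[4.6, -0.15, -7.93], [1.49, -0.57, -7.89], [0.84, -0.92, -7.82], [0.46, -1.24, -7.74], [0.2, -1.54, -7.66], [0.04, -1.81, -7.56]]
L2=[[-5.2, 8.3, -1.2], [-8.5, 9.4, -1.8], [-11.8, 10.4, -2.2], [-14.7, 11.2, -2.3], [-17.1, 11.9, -2.2], [-18.9, 12.5, -1.8], [-19.9, 12.9, -1.2], [-20.0, 13.1, -0.3], [-19.2, 13.2, 0.6], [-17.4, 13.0, 1.5], [-14.7, 12.6, 2.3], [-11.1, 11.9, 3.0]]
R2=[[0.88, -1.64, -3.22], [0.67, -2.09, -3.08], [0.42, -2.51, -2.92], [0.13, -2.87, -2.75], [-0.18, -3.17, -2.58], [-0.5, -3.38, -2.44], [-0.84, -3.49, -2.32], [-1.17, -3.49, -2.25], [-1.5, -3.38, -2.22], [-1.81, -3.15, -2.25], [-2.09, -2.8, -2.32], [-2.34, -2.35, -2.44]]
B=[-0.012,0.272,0.113,2.219,-0.465,0.339,1.753]
if __name__=="__main__":
    S0=[-1.364,0.599,-0.003,1.599,0.002,0.943,-0.08];mid=(lo+hi)/2
    print('obs B',B,'C [-0.474  0.421  0.771  2.043  0.414  0.249  1.516]')
    for lam in(.001,.03,.1):
        print(lam,sim(A,L1,R1,lam).round(3),sim(B,L2,R2,lam).round(3))
    for k in(.01,.03,.1):
      for nm,qc in(('mid',mid),('S0',np.array(S0))):
        print(k,nm,sim(A,L1,R1,.01,k=k,qc=qc).round(3),sim(B,L2,R2,.01,k=k,qc=qc).round(3))
E
python3 sim.py
```

```text
obs B [-0.012, 0.272, 0.113, 2.219, -0.465, 0.339, 1.753] C [-0.474  0.421  0.771  2.043  0.414  0.249  1.516]
0.001 [ 0.003  0.274  0.096  2.216 -0.468  0.344  1.76 ] [-0.476  0.42   0.773  2.043  0.408  0.25   1.525]
0.03 [ 0.003  0.274  0.095  2.216 -0.467  0.344  1.76 ] [-0.476  0.42   0.773  2.043  0.408  0.25   1.526]
0.1 [ 0.005  0.274  0.094  2.216 -0.466  0.344  1.759] [-0.476  0.42   0.774  2.043  0.407  0.25   1.527]
0.01 mid [ 0.185  0.278 -0.133  2.205 -0.257  0.326  1.546] [-0.172  0.349  0.328  2.026  0.915  0.394  1.043]
0.01 S0 [ 0.059  0.274  0.026  2.213 -0.406  0.337  1.697] [-0.405  0.395  0.662  2.039  0.6    0.283  1.34 ]
0.03 mid [ 0.474  0.309 -0.498  2.189  0.131  0.332  1.157] [ 0.208  0.345 -0.18   2.002  1.129  0.567  0.861]
0.03 S0 [ 0.153  0.276 -0.093  2.207 -0.295  0.328  1.584] [-0.312  0.371  0.525  2.034  0.764  0.328  1.184]
0.1 mid [ 0.864  0.444 -1.054  2.168  0.738  0.474  0.558] [ 0.361  0.362 -0.384  1.993  1.19   0.641  0.818]
0.1 S0 [ 0.339  0.29  -0.326  2.196 -0.058  0.323  1.346] [-0.255  0.36   0.442  2.031  0.836  0.356  1.116]
```

```bash
nproc
cat > search.py <<'E'
from sim import *
from cell import r
import multiprocessing as mp, pickle
def seg(R0,p0,R1,p1,maxmm=45,maxdeg=7.5):
    rv=Ro.from_matrix(R0.T@R1).as_rotvec();n=max(1,int(np.ceil(max(np.linalg.norm(p1-p0)/maxmm,np.degrees(np.linalg.norm(rv))/maxdeg))))
    lin=[];dr=[];R=R0
    for i in range(n):
        lin.append(R.T@(p1-p0)/n);dr.append(np.degrees(rv/n));R=R@Ro.from_rotvec(rv/n).as_matrix()
    return lin,dr
def simpath(q,lin,dr):
    q=np.array(q,float);qs=[q];R,p=fk(q)
    for l,d in zip(lin,dr):
        p=p+R@l;R=R@Ro.from_rotvec(np.radians(d)).as_matrix()
        q=q.copy()
        for it in range(3):
            Rq,pq=fk(q);e=np.r_[(p-pq)/1000,Ro.from_matrix(R@Rq.T).as_rotvec()]
            if np.linalg.norm(e)<1e-4:break
            J=jac(q,Rq,pq);q=np.clip(q+J.T@np.linalg.solve(J@J.T+1e-5*np.eye(6),e),lo,hi)
        qs.append(q)
    return np.array(qs),np.linalg.norm(e)
knob=np.array([581.7,-60.2,129.2])
G={ph:(Rt(ph),knob+nn*50) for ph in(-.675,2.47)}
def tryone(a):
    q0,seed=a;rng=np.random.default_rng(seed)
    nv=rng.integers(1,4);vs=[]
    while len(vs)<nv:
        q=np.array([rng.uniform(-.7,1),rng.uniform(.2,.9),rng.uniform(-.9,.9),rng.uniform(1.4,2.4),rng.uniform(-.5,3.6),rng.uniform(.2,.9),rng.uniform(-2,2)])
        R,p=fk(q)
        if R[2,2]<-.6 and 480<p[0]<800 and -350<p[1]<250 and 240<p[2]<450 and (p-knob)@nn>90: vs.append((R,p))
    ph=list(G)[rng.integers(2)]
    pts=[fk(q0)]+vs+[G[ph]];q=q0;allq=[q0[None]]
    for (Ra,pa),(Rb,pb) in zip(pts,pts[1:]):
        l,d=seg(Ra,pa,Rb,pb);qs,e=simpath(q,l,d);q=qs[-1];allq.append(qs[1:])
        if e>1e-2:return None
    allq=np.vstack(allq)
    if min((fk(x)[1]-knob)@nn for x in allq)<48:return None
    m=np.minimum(allq-lo,hi-allq)[5:].min(0)
    end=np.minimum(allq[-1]-lo,hi-allq[-1])
    if not 1.3<allq[-1][4]<3.8:return None
    return (min(m.min()*3,end[6],end[4],end[2]) , seed,ph,len(allq),allq[-1],m,[(R,p) for R,p in vs])
if __name__=="__main__":
    q0=r.sense()['joint_positions']
    with mp.Pool() as P_: res=[x for x in P_.imap_unordered(tryone,[(q0,i) for i in range(1500)],chunksize=10) if x]
    res.sort(key=lambda x:-x[0]);pickle.dump(res[:30],open('res.pkl','wb'));print(len(res))
    for x in res[:10]:print(round(x[0],2),x[1],x[2],x[3],x[4].round(2),x[5].round(2))
E
time OMP_NUM_THREADS=1 timeout 560 python3 search.py
```

```text
4
152
0.26 878 -0.675 53 [ 0.4   0.44 -0.44  2.39  2.61  0.2  -1.75] [2.02 0.53 0.85 0.13 0.6  0.09 0.69]
0.22 17 2.47 49 [ 0.12  0.42 -0.07  2.4   3.48  0.2   0.52] [1.76 0.51 0.34 0.07 0.68 0.09 1.04]
0.21 1477 2.47 37 [ 0.28  0.42 -0.28  2.39  3.01  0.18  0.99] [1.74 0.66 0.67 0.15 0.65 0.07 0.97]
0.06 169 -0.675 47 [ 0.41  0.44 -0.46  2.39  2.57  0.2  -1.71] [1.45 0.45 0.51 0.17 0.54 0.02 0.92]
0.01 95 2.47 27 [ 0.36  0.43 -0.38  2.39  2.74  0.19  1.25] [1.76 0.63 0.63 0.17 1.39 0.   0.66]
0.0 37 2.47 27 [ 0.2   0.42 -0.17  2.4   3.27  0.19  0.73] [1.64 0.56 0.   0.14 0.92 0.   1.12]
0.0 21 2.47 25 [ 0.1   0.42 -0.04  2.4   3.53  0.21  0.46] [1.66 0.57 0.   0.1  0.66 0.   1.05]
0.0 26 -0.675 50 [ 0.57  0.48 -0.68  2.38  2.18  0.27 -1.31] [1.86 0.7  0.   0.18 0.82 0.   0.91]
0.0 1 2.47 51 [ 0.18  0.42 -0.15  2.4   3.3   0.19  0.69] [1.54 0.55 0.22 0.16 0.49 0.   1.34]
0.0 4 2.47 42 [ 0.26  0.42 -0.25  2.39  3.07  0.18  0.93] [1.61 0.64 0.31 0.17 0.57 0.   0.58]
real	2m9.564s
user	7m39.569s
sys	0m0.386s
```

```bash
cat > chain.py <<'E'
from search import *
def chain(q,verbose=True):
    piv=np.array([530.2,-4.9,107.1]);scr=piv-160*yb;th=.675
    rad=lambda t:-np.cos(t)*yb+np.sin(t)*up
    pts=[(Rt(2.47),knob+nn*3)]+[(Rt(np.pi-t),piv+80*rad(t)+nn*3) for t in np.linspace(th,0,7)[1:]]
    pts+=[(Rt(np.pi),piv-80*yb+nn*60)]
    pts+=[(Rt(1.57),scr+nn*60),(Rt(1.57),scr+nn*8)]+[(Rt(1.57+a),scr+nn*6) for a in np.arange(.3,2.8,.3)]
    cur=fk(q)
    for i,(R,p) in enumerate(pts):
        l,d=seg(*cur,R,p);qs,e=simpath(q,l,d);q=qs[-1];cur=(R,p);m=np.minimum(qs-lo,hi-qs).min()
        if verbose and i in(0,6,7,8,9,12,15,len(pts)-1):print(i,q.round(2),'e',round(e,4),'minmargin',m.round(2))
if __name__=="__main__":
    for x in pickle.load(open('res.pkl','rb'))[:3]:print(x[1]);chain(x[4])
E
python3 chain.py
```

```text
878
0 [-0.15  0.54  0.29  2.4   3.83  0.39  0.15] e 0.0 minmargin 0.09
6 [ 0.01  0.57  0.17  2.49  3.63  0.47 -0.25] e 0.0 minmargin 0.07
7 [ 0.07  0.43  0.11  2.51  3.71  0.35 -0.31] e 0.0 minmargin 0.05
8 [0.08 0.47 0.37 2.43 4.19 0.46 0.92] e 0.0537 minmargin 0.0
9 [0.04 0.6  0.4  2.42 4.05 0.56 1.02] e 0.0 minmargin 0.0
12 [0.2  0.57 0.17 2.41 3.89 0.44 0.3 ] e 0.0 minmargin 0.15
15 [ 0.37  0.56 -0.08  2.39  3.64  0.35 -0.34] e 0.0 minmargin 0.16
18 [ 0.53  0.57 -0.3   2.38  3.3   0.3  -0.9 ] e 0.0 minmargin 0.17
17
0 [ 0.07  0.52 -0.01  2.39  3.44  0.3   0.55] e 0.0 minmargin 0.09
6 [ 0.25  0.56 -0.17  2.47  3.23  0.39  0.16] e 0.0 minmargin 0.09
7 [ 0.32  0.43 -0.23  2.49  3.27  0.27  0.13] e 0.0 minmargin 0.07
8 [0.32 0.45 0.03 2.42 4.04 0.31 1.11] e 0.0 minmargin 0.07
9 [0.23 0.56 0.12 2.41 3.9  0.42 1.23] e 0.0 minmargin 0.14
12 [ 0.4   0.56 -0.12  2.39  3.63  0.33  0.61] e 0.0 minmargin 0.16
15 [ 0.55  0.58 -0.33  2.38  3.28  0.28  0.07] e 0.0 minmargin 0.17
18 [ 0.67  0.6  -0.51  2.38  2.89  0.27 -0.43] e 0.0 minmargin 0.16
1477
0 [ 0.24  0.53 -0.26  2.38  3.    0.27  1.  ] e 0.0 minmargin 0.07
6 [ 0.46  0.59 -0.47  2.46  2.8   0.39  0.6 ] e 0.0 minmargin 0.1
7 [ 0.51  0.45 -0.49  2.48  2.81  0.27  0.59] e 0.0 minmargin 0.08
8 [ 0.55  0.46 -0.29  2.4   3.64  0.2   1.51] e 0.0 minmargin 0.08
9 [ 0.43  0.56 -0.16  2.39  3.57  0.31  1.57] e 0.0 minmargin 0.09
12 [ 0.57  0.58 -0.36  2.38  3.21  0.27  1.04] e 0.0 minmargin 0.16
15 [ 0.69  0.61 -0.54  2.37  2.82  0.27  0.54] e 0.0 minmargin 0.16
18 [ 0.82  0.65 -0.73  2.37  2.44  0.32  0.03] e 0.0 minmargin 0.19
```

```bash
cat > emit.py <<'E'
from search import *
x=[x for x in pickle.load(open('res.pkl','rb')) if x[1]==1477][0]
q0=r.sense()['joint_positions'];pts=[fk(q0)]+x[6]+[G[x[2]]];L=[];D_=[]
for a,b in zip(pts,pts[1:]):
    l,d=seg(*a,*b);L+=l;D_+=d
qs,e=simpath(q0,L,D_);print(len(L),e)
dq=np.abs(np.diff(qs,axis=0)).max(0);print('max dq/row',dq.round(3))
for i in range(0,len(L),12):
    print('linear',[v.round(1).tolist() for v in L[i:i+12]]);print('dr',[v.round(2).tolist() for v in D_[i:i+12]]);print('then q',qs[min(i+12,len(L))].round(2))
print([fk(q)[1].round(0).tolist() for q in qs[::3]])
E
python3 emit.py
```

```text
36 6.511978855746661e-05
max dq/row [0.193 0.044 0.171 0.051 0.251 0.122 0.131]
linear [[27.4, 9.5, -12.5], [28.9, 6.2, -11.2], [29.9, 2.7, -9.8], [30.5, -0.7, -8.1], [30.7, -4.1, -6.2], [30.4, -7.3, -4.2], [29.7, -10.5, -2.0], [28.6, -13.4, 0.3], [27.1, -16.1, 2.6], [-6.3, 1.0, -2.4], [-6.5, 0.3, -2.0], [-6.6, -0.4, -1.7]]
dr [[2.87, 3.3, 5.64], [2.87, 3.3, 5.64], [2.87, 3.3, 5.64], [2.87, 3.3, 5.64], [2.87, 3.3, 5.64], [2.87, 3.3, 5.64], [2.87, 3.3, 5.64], [2.87, 3.3, 5.64], [2.87, 3.3, 5.64], [-0.6, -3.12, -6.46], [-0.6, -3.12, -6.46], [-0.6, -3.12, -6.46]]
then q [-0.46  0.43  0.46  1.74 -0.18  0.89  1.26]
linear [[-6.6, -1.1, -1.3], [-6.5, -1.9, -1.0], [-6.3, -2.6, -0.6], [-6.0, -3.3, -0.3], [-5.6, -3.9, -0.1], [-5.1, -4.5, 0.2], [-4.5, -5.1, 0.4], [-3.9, -5.5, 0.6], [-3.2, -6.0, 0.7], [-2.5, -6.3, 0.8], [-1.7, -6.5, 0.9], [-0.9, -6.7, 0.9]]
dr [[-0.6, -3.12, -6.46], [-0.6, -3.12, -6.46], [-0.6, -3.12, -6.46], [-0.6, -3.12, -6.46], [-0.6, -3.12, -6.46], [-0.6, -3.12, -6.46], [-0.6, -3.12, -6.46], [-0.6, -3.12, -6.46], [-0.6, -3.12, -6.46], [-0.6, -3.12, -6.46], [-0.6, -3.12, -6.
[... 238 characters left out ...]
6, 11.4, 11.1], [14.8, 11.7, 11.8], [13.9, 11.9, 12.6], [13.1, 11.9, 13.4]]
dr [[-0.6, -3.12, -6.46], [-0.6, -3.12, -6.46], [-0.6, -3.12, -6.46], [-0.6, -3.12, -6.46], [-4.66, -0.66, -4.65], [-4.66, -0.66, -4.65], [-4.66, -0.66, -4.65], [-4.66, -0.66, -4.65], [-4.66, -0.66, -4.65], [-4.66, -0.66, -4.65], [-4.66, -0.66, -4.65], [-4.66, -0.66, -4.65]]
then q [ 0.28  0.42 -0.28  2.39  3.01  0.18  0.99]
[[664.0, -243.0, 327.0], [672.0, -149.0, 324.0], [679.0, -54.0, 321.0], [687.0, 40.0, 318.0], [676.0, 23.0, 322.0], [665.0, 6.0, 325.0], [655.0, -11.0, 328.0], [644.0, -28.0, 332.0], [633.0, -45.0, 335.0], [622.0, -62.0, 338.0], [603.0, -67.0, 298.0], [580.0, -65.0, 235.0], [557.0, -63.0, 173.0]]
```

{"op": "drive_tool", "data": {
  "linear": [
    [27.4,9.5,-12.5],
    [28.9,6.2,-11.2],
    [29.9,2.7,-9.8],
    [30.5,-0.7,-8.1],
    [30.7,-4.1,-6.2],
    [30.4,-7.3,-4.2],
    [29.7,-10.5,-2.0],
    [28.6,-13.4,0.3],
    [27.1,-16.1,2.6],
    [-6.3,1.0,-2.4],
    [-6.5,0.3,-2.0],
    [-6.6,-0.4,-1.7]
  ],
  "dr": [
    [2.87,3.3,5.64],
    [2.87,3.3,5.64],
    [2.87,3.3,5.64],
    [2.87,3.3,5.64],
    [2.87,3.3,5.64],
    [2.87,3.3,5.64],
    [2.87,3.3,5.64],
    [2.87,3.3,5.64],
    [2.87,3.3,5.64],
    [-0.6,-3.12,-6.46],
    [-0.6,-3.12,-6.46],
    [-0.6,-3.12,-6.46]
  ],
  "jaw": [50,50,50,50,50,50,50,50,50,50,50,50]
}}

```text
t: 7.25
eef_pos: [675.1, 22.5, 322.2]
tool_rot: [3.01, -0.005, 1.206]
ft_force: [-0.3, 0.1, -0.0]
gripper_width: 42.7
```

{"op": "drive_tool", "data": {
  "linear": [
    [-6.6,-1.1,-1.3],
    [-6.5,-1.9,-1.0],
    [-6.3,-2.6,-0.6],
    [-6.0,-3.3,-0.3],
    [-5.6,-3.9,-0.1],
    [-5.1,-4.5,0.2],
    [-4.5,-5.1,0.4],
    [-3.9,-5.5,0.6],
    [-3.2,-6.0,0.7],
    [-2.5,-6.3,0.8],
    [-1.7,-6.5,0.9],
    [-0.9,-6.7,0.9]
  ],
  "dr": [
    [-0.6,-3.12,-6.46],
    [-0.6,-3.12,-6.46],
    [-0.6,-3.12,-6.46],
    [-0.6,-3.12,-6.46],
    [-0.6,-3.12,-6.46],
    [-0.6,-3.12,-6.46],
    [-0.6,-3.12,-6.46],
    [-0.6,-3.12,-6.46],
    [-0.6,-3.12,-6.46],
    [-0.6,-3.12,-6.46],
    [-0.6,-3.12,-6.46],
    [-0.6,-3.12,-6.46]
  ],
  "jaw": [50,50,50,50,50,50,50,50,50,50,50,50]
}}

```text
t: 8.45
eef_pos: [632.1, -45.2, 335.1]
tool_rot: [-2.831, 0.657, 2.686]
ft_force: [0.2, -0.4, -0.3]
gripper_width: 42.9
```

```bash
cat > emit2.py <<'E'
from search import *
import sys
x=[x for x in pickle.load(open('res.pkl','rb')) if x[1]==1477][0]
q0=r.sense()['joint_positions'];print(q0.round(3));pts=[fk(q0)]+[x[6][-1]]*int(sys.argv[1])+[G[x[2]]];L=[];D_=[]
for i,(a,b) in enumerate(zip(pts,pts[1:])):
    l,d=seg(*a,*b,maxdeg=7.5 if i<len(pts)-2 else 3.6);L+=l;D_+=d
qs,e=simpath(q0,L,D_);print(len(L),e);print('max dq/row',np.abs(np.diff(qs,axis=0)).max(0).round(3))
for i in range(0,len(L),12):
    print('linear',[v.round(1).tolist() for v in L[i:i+12]]);print('dr',[v.round(2).tolist() for v in D_[i:i+12]]);print('then q',qs[min(i+12,len(L))].round(2))
E
python3 emit2.py 1
```

```text
[-0.751  0.36   0.533  2.06   0.842  0.672  1.658]
19 5.021777692733585e-06
max dq/row [0.103 0.025 0.091 0.05  0.172 0.053 0.067]
linear [[-0.4, -6.7, 0.9], [0.4, -6.7, 0.8], [1.2, -6.6, 0.7], [2.0, -6.5, 0.6], [9.9, 4.8, 4.5], [9.7, 5.0, 4.7], [9.5, 5.2, 4.8], [9.3, 5.4, 5.0], [9.1, 5.6, 5.2], [8.9, 5.8, 5.4], [8.6, 5.9, 5.6], [8.4, 6.0, 5.8]]
dr [[-0.56, -3.13, -6.41], [-0.56, -3.13, -6.41], [-0.56, -3.13, -6.41], [-0.56, -3.13, -6.41], [-2.49, -0.35, -2.48], [-2.49, -0.35, -2.48], [-2.49, -0.35, -2.48], [-2.49, -0.35, -2.48], [-2.49, -0.35, -2.48], [-2.49, -0.35, -2.48], [-2.49, -0.35, -2.48], [-2.49, -0.35, -2.48]]
then q [-0.36  0.31  0.27  2.4   2.34  0.28  1.14]
linear [[8.2, 6.1, 6.0], [8.0, 6.2, 6.2], [7.7, 6.3, 6.4], [7.5, 6.3, 6.7], [7.3, 6.3, 6.9], [7.0, 6.3, 7.1], [6.8, 6.3, 7.4]]
dr [[-2.49, -0.35, -2.48], [-2.49, -0.35, -2.48], [-2.49, -0.35, -2.48], [-2.49, -0.35, -2.48], [-2.49, -0.35, -2.48], [-2.49, -0.35, -2.48], [-2.49, -0.35, -2.48]]
then q [ 0.29  0.43 -0.29  2.39  2.98  0.18  1.02]
```

{"op": "drive_tool", "data": {
  "linear": [
    [-0.4,-6.7,0.9],
    [0.4,-6.7,0.8],
    [1.2,-6.6,0.7],
    [2.0,-6.5,0.6],
    [9.9,4.8,4.5],
    [9.7,5.0,4.7],
    [9.5,5.2,4.8],
    [9.3,5.4,5.0],
    [9.1,5.6,5.2],
    [8.9,5.8,5.4],
    [8.6,5.9,5.6],
    [8.4,6.0,5.8]
  ],
  "dr": [
    [-0.56,-3.13,-6.41],
    [-0.56,-3.13,-6.41],
    [-0.56,-3.13,-6.41],
    [-0.56,-3.13,-6.41],
    [-2.49,-0.35,-2.48],
    [-2.49,-0.35,-2.48],
    [-2.49,-0.35,-2.48],
    [-2.49,-0.35,-2.48],
    [-2.49,-0.35,-2.48],
    [-2.49,-0.35,-2.48],
    [-2.49,-0.35,-2.48],
    [-2.49,-0.35,-2.48]
  ],
  "jaw": [50,50,50,50,50,50,50,50,50,50,50,50]
}}

```text
t: 9.65
eef_pos: [585.4, -65.2, 250.5]
tool_rot: [-2.635, 0.491, -2.6]
ft_force: [0.2, 0.1, 0.9]
gripper_width: 42.8
```

```bash
python3 look.py w3 pivot cover_knob screw_wing; python3 emit2.py 0
```

```text
9.65 [-0.357  0.311  0.271  2.404  2.34   0.278  1.134] [585.4 -65.2 250.5] [-2.635  0.491 -2.6  ] [0.22 0.09 0.89] 42.8
rot err deg vs Rt(0) [  -4.8   -24.02 -157.58]
pivot [(0.89, [433.2, 370.5])]
cover_knob []
screw_wing [(0.88, [517.0, 169.1])]
[-0.359  0.311  0.275  2.403  2.331  0.28   1.138]
7 5.1242833028851604e-06
max dq/row [0.103 0.025 0.092 0.008 0.117 0.021 0.045]
linear [[8.2, 6.3, 6.0], [7.9, 6.4, 6.2], [7.7, 6.5, 6.5], [7.4, 6.5, 6.7], [7.2, 6.6, 6.9], [6.9, 6.6, 7.2], [6.7, 6.5, 7.4]]
dr [[-2.5, -0.36, -2.55], [-2.5, -0.36, -2.55], [-2.5, -0.36, -2.55], [-2.5, -0.36, -2.55], [-2.5, -0.36, -2.55], [-2.5, -0.36, -2.55], [-2.5, -0.36, -2.55]]
then q [ 0.29  0.43 -0.29  2.39  2.97  0.18  1.02]
```

View pics/w3.png

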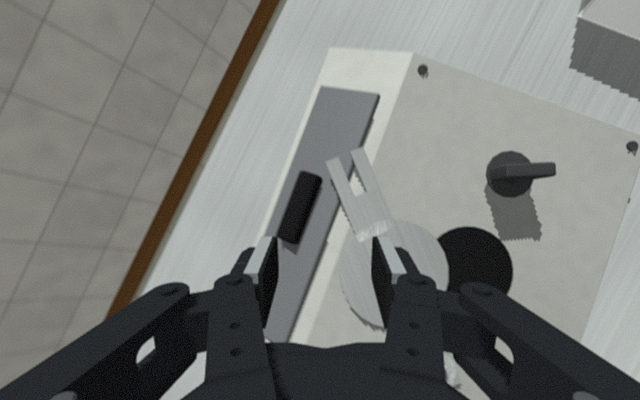

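```bash
cat > tr.py <<'E'
import pickle,sys
from h import *
def T(q,ns):
    o=[]
    for n in ns:
        d=pickle.load(open(n+'.pkl','rb'))
        if q in d:o.append((d['P'],d[q]))
    X,res=tri(o);return X,res
if __name__=="__main__":
    ns=sys.argv[1:]
    piv,r1=T('pivot',ns);print('piv',piv.round(1),np.round(r1,1))
    for q in('cover_knob','screw_wing'):
        try:
            X,e=T(q,ns);v=X-piv;print(q,X.round(1),np.round(e,1),'rel piv up,right,n',(v@up).round(1),(-v@yb).round(1),(v@nn).round(1))
        except Exception as ex:print(q,ex)
E
python3 tr.py w1 w2 w3
```

```text
piv [531.4  -5.7 104.1] [0.5 1.1 0.9]
cover_knob [574.2 -58.7 152.4] [0.9 1. ] rel piv up,right,n 55.1 58.0 24.0
screw_wing [ 544.5 -170.   112.4] [1.1 1.4] rel piv up,right,n -2.6 164.7 11.1
```

```bash
cat > fitall.py <<'E'
import pickle,sys
from h import *
from cell import r
from scipy.optimize import least_squares
obs=[]
for n in sys.argv[1:]:
    d=pickle.load(open(n+'.pkl','rb'))
    obs+=[(n,d['P'],k,d[k],1) for k in('pivot','cover_knob','screw_wing') if k in d]
T=lambda x,y:(x/4+220-.4,y/4+100-.4)
S=lambda x,y:(x/3.7+180-.4,y/3.7+140-.4)
t=P(r.calibration('top'));s=P(r.calibration('scene'))
obs+=[('top',t,'pivot',T(322,347),.5),('sc',s,'pivot',S(520,282),.5)]
for k,a,b in[('UL',(226,241),(533,366)),('UR',(620,187),(168,179)),('LL',(262,462),(648,298))]:
    obs+=[('top',t,k,T(*a),.5),('sc',s,k,S(*b),.5)]
def pts(v):
    p=v[:3];yw,th=v[3],v[4]
    yb=np.array([-np.sin(yw),np.cos(yw),0]);up=np.array([np.cos(yw)*.866,np.sin(yw)*.866,.5]);n=np.cross(up,yb)
    c=p-80*yb-5*n
    a,b=v[5],v[6]
    return {'pivot':p,'cover_knob':p+80*(-np.cos(th)*yb+np.sin(th)*up)+16*n,'screw_wing':p-160*yb+21*n,'UL':c+a*yb+b*up,'UR':c-a*yb+b*up,'LL':c+a*yb-b*up}
def f(v):
    q=pts(v);return np.concatenate([w*(proj(P_,q[k])-np.array(xy)) for _,P_,k,xy,w in obs])
o=least_squares(f,[530,-5,107,.127,.675,138,88],loss='soft_l1')
print(o.x.round(3));
for k,x in pts(o.x).items():print(k,x.round(1))
for (n,_,k,_,w),e in zip(obs,f(o.x).reshape(-1,2)):print(n,k,(e/w).round(1),end='; ')
E
python3 fitall.py w1 w2 w3
```

```text
[ 5.31453e+02 -6.05200e+00  1.05457e+02  1.38000e-01  7.30000e-01
  1.38013e+02  8.65160e+01]
pivot [531.5  -6.1 105.5]
cover_knob [577.5 -59.8 146. ]
screw_wing [ 543.  -166.   123.6]
UL [600.2  62.  144.4]
UR [ 638.1 -211.4  144.4]
LL [451.8  41.5  57.9]
w1 pivot [0.5 0.4]; w1 cover_knob [-2.4 -2. ]; w2 pivot [1.3 1.3]; w2 cover_knob [ 0.1 -0.7]; w2 screw_wing [3.7 2.8]; w3 pivot [0.7 0.1]; w3 screw_wing [1.3 0.9]; top pivot [ 0.5 -0.4]; sc pivot [-0.6  0.5]; top UL [-0.6  0.3]; sc UL [ 0.4 -0.2]; top UR [-0.8 -0.5]; sc UR [-0.8  0.7]; top LL [-0.2 -0.6]; sc LL [-0.7  0. ];
```

```bash
sed -i 's/^YAW=.*/YAW=0.134/' h.py
cat > m.py <<'E'
from search import *
PIV=np.array([531.3,-5.8,105.4])
def emit(pts,maxmm=45,maxdeg=7.5):
    s=r.sense();q0=s['joint_positions'];R0=Ro.from_euler('xyz',s['tool_rot']).as_matrix();p0=np.array(s['eef_pos'])
    pts=[(R0,p0)]+pts;L=[];D_=[]
    for a,b in zip(pts,pts[1:]):
        l,d=seg(*a,*b,maxmm=maxmm,maxdeg=maxdeg);L+=l;D_+=d
    qs,e=simpath(q0,L,D_);print(q0.round(2),'F',s['ft_force'].round(1),'n rows',len(L),'e',e,'max dq',np.abs(np.diff(qs,axis=0)).max().round(3),'margin',np.minimum(qs-lo,hi-qs).min().round(2))
    for i in range(0,len(L),12):
        print('linear',[v.round(1).tolist() for v in L[i:i+12]]);print('dr',[v.round(2).tolist() for v in D_[i:i+12]]);print('then q',qs[min(i+12,len(L))].round(2))
rad=lambda t:-np.cos(t)*yb+np.sin(t)*up
E
python3 - <<'E'
from m import *
emit([(Rt(np.pi-.72),PIV+80*rad(.72)+nn*50)],maxdeg=3.6)
E
```

```text
[-0.36  0.31  0.27  2.4   2.33  0.28  1.14] F [1.1 0.9 0.4] n rows 8 e 2.9473108022174936e-06 max dq 0.107 margin 0.06
linear [[6.7, 5.4, 5.2], [6.5, 5.4, 5.4], [6.3, 5.5, 5.6], [6.1, 5.6, 5.7], [5.9, 5.6, 5.9], [5.7, 5.7, 6.1], [5.4, 5.7, 6.3], [5.2, 5.7, 6.5]]
dr [[-2.21, -0.38, -2.62], [-2.21, -0.38, -2.62], [-2.21, -0.38, -2.62], [-2.21, -0.38, -2.62], [-2.21, -0.38, -2.62], [-2.21, -0.38, -2.62], [-2.21, -0.38, -2.62], [-2.21, -0.38, -2.62]]
then q [ 0.29  0.42 -0.29  2.38  3.    0.17  1.06]
```

{"op": "drive_tool", "data": {
  "linear": [
    [6.7,5.4,5.2],
    [6.5,5.4,5.4],
    [6.3,5.5,5.6],
    [6.1,5.6,5.7],
    [5.9,5.6,5.9],
    [5.7,5.7,6.1],
    [5.4,5.7,6.3],
    [5.2,5.7,6.5],
    [0,0,0]
  ],
  "dr": [
    [-2.21,-0.38,-2.62],
    [-2.21,-0.38,-2.62],
    [-2.21,-0.38,-2.62],
    [-2.21,-0.38,-2.62],
    [-2.21,-0.38,-2.62],
    [-2.21,-0.38,-2.62],
    [-2.21,-0.38,-2.62],
    [-2.21,-0.38,-2.62],
    [0,0,0]
  ],
  "jaw": [60,60,60,60,60,60,60,60,60]
}}

```text
t: 10.75
eef_pos: [560.3, -62.6, 174.1]
tool_rot: [-2.78, 0.383, -2.215]
ft_force: [-0.3, -0.3, -0.0]
gripper_width: 51.2
```

```bash
python3 look.py w4 cover_knob screw_wing; python3 fitall.py w1 w2 w3 w4
python3 - <<'E'
from h import *;import pickle
from m import PIV,rad
d=pickle.load(open('w4.pkl','rb'))
for t in(.6,.68,.72,.76): print(t,proj(d['P'],PIV+80*rad(t)+nn*32).round(0),proj(d['P'],PIV+80*rad(t)).round(0))
E
```

```text
10.75 [ 0.287  0.425 -0.29   2.383  2.993  0.166  1.062] [560.3 -62.6 174.1] [-2.78   0.383 -2.215] [-0.28 -0.35 -0.04] 51.2
rot err deg vs Rt(0) [ 1.6000e-01  1.2000e-01 -1.3865e+02]
cover_knob [(0.62, [319.2, 228.8])]
screw_wing [(0.81, [529.5, 162.3])]
[ 5.31661e+02 -5.51300e+00  1.04636e+02  1.31000e-01  7.54000e-01
  1.37797e+02  8.69260e+01]
pivot [531.7  -5.5 104.6]
cover_knob [578.4 -58.2 145.9]
screw_wing [ 542.2 -165.5  122.8]
UL [601.2  61.9 143.8]
UR [ 637.2 -211.3  143.8]
LL [452.   42.3  56.8]
w1 pivot [ 0.4 -0.4]; w1 cover_knob [-1.2 -3.6]; w2 pivot [1.4 0.7]; w2 cover_knob [ 1.7 -2.5]; w2 screw_wing [2.7 1.6]; w3 pivot [0.3 0.3]; w3 screw_wing [2.2 2.3]; w4 cover_knob [1.2 0.3]; w4 screw_wing [ 0.6 -2.1]; top pivot [ 0.3 -0.5]; sc pivot [-0.5  0.9]; top UL [-0.5 -0.1]; sc UL [0.  0.2]; top UR [-0.9 -0.2]; sc UR [-0.4  0.7]; top LL [-0.4 -0.6]; sc LL [-0.6  0.5]; 0.6 [344. 241.] [341. 221.]
0.68 [331. 240.] [330. 220.]
0.72 [325. 240.] [325. 220.]
0.76 [319. 240.] [320. 220.]
```

View pics/w4.png

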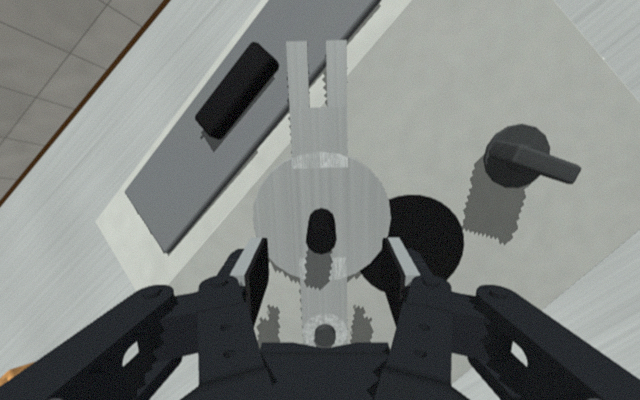

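{"op": "drive_tool", "data": {
  "linear": [
    [-0.5,0,9],
    [-0.5,0,9],
    [-0.5,0,9],
    [0,0,8],
    [0,0,7],
    [0,0,0],
    [0,0,0],
    [0,0,0],
    [0,0,0]
  ],
  "dr": [
    [0,0,-0.3],
    [0,0,-0.3],
    [0,0,-0.3],
    [0,0,-0.3],
    [0,0,0],
    [0,0,0],
    [0,0,0],
    [0,0,0],
    [0,0,0]
  ],
  "jaw": [50,50,40,40,40,10,10,10,10],
  "force": 25
}}

```text
t: 11.8
eef_pos: [581.4, -58.5, 138.3]
tool_rot: [-2.772, 0.376, -2.193]
ft_force: [6.4, 0.9, -14.6]
gripper_width: 15.0
```

```bash
python3 look.py w5
python3 - <<'E'
from m import *
s=r.sense();p=s['eef_pos'];v=p-PIV;print('up,right,n',v@up,-v@yb,v@nn,'theta',np.arctan2(v@up,-v@yb),np.hypot(v@up,v@yb))
E
```

```text
11.8 [ 0.249  0.513 -0.264  2.37   2.995  0.243  1.081] [581.4 -58.5 138.3] [-2.772  0.376 -2.193] [  6.37   0.85 -14.55] 15.0
rot err deg vs Rt(0) [   0.16    0.18 -137.43]
up,right,n 53.345255663704314 58.87680649145348 7.208227536576575 theta 0.7361469074859367 79.44932123346325
```

View pics/w5.png

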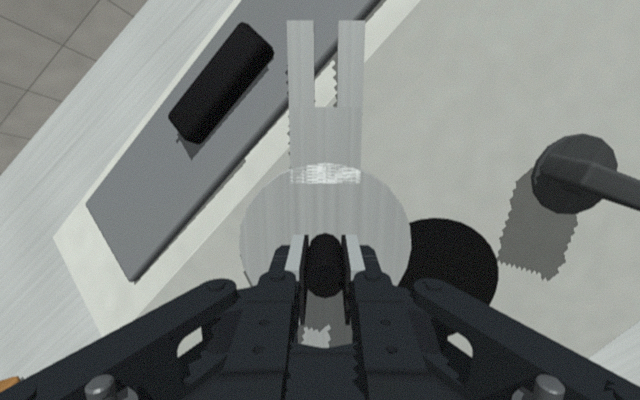

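{"op": "drive_tool", "data": {
  "linear": [
    [4.8,0.14,0.8],
    [4.8,0.14,0],
    [4.8,0.14,0],
    [4.8,0.14,0],
    [4.8,0.14,0],
    [4.8,0.14,0]
  ],
  "dr": [
    [0,0,3.44],
    [0,0,3.44],
    [0,0,3.44],
    [0,0,3.44],
    [0,0,3.44],
    [0,0,3.44]
  ],
  "jaw": [10,10,10,10,10,10]
}}

```text
t: 12.45
eef_pos: [562.8, -76.3, 126.2]
tool_rot: [-2.932, 0.482, -2.574]
ft_force: [1.8, 2.3, -5.2]
gripper_width: 14.7
```

```bash
cat > st.py <<'E'
from m import *
s=r.sense();p=s['eef_pos'];v=p-PIV;R=Ro.from_euler('xyz',s['tool_rot']).as_matrix()
print(s['t'],s['joint_positions'].round(2),'up,right,n',(v@up).round(1),(-v@yb).round(1),(v@nn).round(1),'theta',np.arctan2(v@up,-v@yb).round(3),np.hypot(v@up,v@yb).round(1),'F tool',(R.T@s['ft_force']).round(1),'T tool',(R.T@s['torque']).round(2),'rot err',np.degrees(Ro.from_matrix(Rt(0).T@R).as_rotvec()).round(2),'w',round(s['gripper_width'],1))
E
python3 st.py
```

```text
12.45 [ 0.37  0.54 -0.37  2.41  2.89  0.3   0.88] up,right,n 29.3 74.0 7.1 theta 0.377 79.6 F tool [-0.1  2.2  5.5] T tool [-0.7   0.3  -0.04] rot err [-1.2000e-01 -1.5000e-01  1.5816e+02] w 14.7
```

{"op": "drive_tool", "data": {
  "linear": [
    [4.8,0.14,0.3],
    [4.8,0.14,0],
    [4.8,0.14,0],
    [4.8,0.14,0],
    [4.8,0.14,0],
    [3.2,0.1,0],
    [0,0,0]
  ],
  "dr": [
    [0,0,3.44],
    [0,0,3.44],
    [0,0,3.44],
    [0,0,3.44],
    [0,0,3.44],
    [0,0,2.3],
    [0,0,0]
  ],
  "jaw": [10,10,10,10,10,10,10]
}}

```text
t: 13.15
eef_pos: [540.4, -85.2, 112.6]
tool_rot: [-3.119, 0.52, -2.959]
ft_force: [-3.2, 1.8, 1.4]
gripper_width: 14.9
```

```bash
python3 st.py
```

```text
13.15 [ 0.47  0.58 -0.48  2.45  2.79  0.37  0.67] up,right,n 2.2 79.9 7.0 theta 0.028 79.9 F tool [ 1.7  2.3 -2.7] T tool [-0.46  0.75 -0.04] rot err [-2.400e-01 -1.300e-01  1.776e+02] w 14.9
```

Nearly shut. I'll keep going in small steps until the stop pushes back.

{"op": "drive_tool", "data": {
  "linear": [
    [1.2,0,0],
    [1.2,0,0],
    [1,0,0],
    [0,0,0]
  ],
  "dr": [
    [0,0,0.8],
    [0,0,0.8],
    [0,0,0.7],
    [0,0,0]
  ],
  "jaw": [10,10,10,10]
}}

```text
t: 13.55
eef_pos: [538.3, -85.5, 111.2]
tool_rot: [-3.141, 0.522, -3.004]
ft_force: [-5.2, 1.7, 6.3]
gripper_width: 15.0
```

```bash
python3 st.py
```

```text
13.55 [ 0.48  0.59 -0.5   2.46  2.78  0.38  0.64] up,right,n -0.3 79.9 6.9 theta -0.004 79.9 F tool [ 1.1  2.4 -7.9] T tool [-0.56  0.51 -0.05] rot err [-1.3000e-01 -9.0000e-02  1.7984e+02] w 15.0
```

{"op": "drive_tool", "data": {
  "linear": [
    [1,0,-0.4],
    [1,0,0],
    [0.8,0,0],
    [0,0,0]
  ],
  "dr": [
    [0,0,0.5],
    [0,0,0.5],
    [0,0,0.3],
    [0,0,0]
  ],
  "jaw": [10,10,10,10]
}}

```text
t: 13.95
eef_pos: [537.4, -85.6, 110.8]
tool_rot: [3.13, 0.525, -3.03]
ft_force: [1.2, 4.0, 5.2]
gripper_width: 14.9
```

```bash
python3 st.py
```

```text
13.95 [ 0.49  0.59 -0.51  2.46  2.77  0.39  0.63] up,right,n -1.3 79.9 7.0 theta -0.016 79.9 F tool [-4.   3.9 -3.6] T tool [-0.88 -0.5  -0.1 ] rot err [-1.4000e-01  6.0000e-02 -1.7891e+02] w 14.9
```

{"op": "drive_tool", "data": {
  "linear": [
    [1,0,0],
    [0.8,0,0],
    [0,0,0]
  ],
  "dr": [
    [0,0,0],
    [0,0,0],
    [0,0,0]
  ],
  "jaw": [10,10,10]
}}

```text
t: 14.25
eef_pos: [537.4, -85.7, 110.7]
tool_rot: [3.131, 0.528, -3.029]
ft_force: [4.8, 5.0, 9.3]
gripper_width: 15.0
```

```bash
python3 st.py; python3 look.py w6 screw_wing
```

```text
14.25 [ 0.49  0.59 -0.51  2.46  2.77  0.4   0.63] up,right,n -1.3 80.0 6.9 theta -0.017 80.0 F tool [-9.3  4.5 -5.3] T tool [-1.02 -1.27 -0.14] rot err [-4.2000e-01  1.0000e-02 -1.7896e+02] w 15.0
14.25 [ 0.493  0.591 -0.508  2.463  2.773  0.399  0.629] [537.4 -85.7 110.7] [ 3.131  0.528 -3.029] [4.84 5.01 9.32] 15.0
rot err deg vs Rt(0) [ 4.2000e-01 -1.0000e-02  1.7896e+02]
screw_wing [(0.79, [319.5, 66.6])]
```

View pics/w6.png

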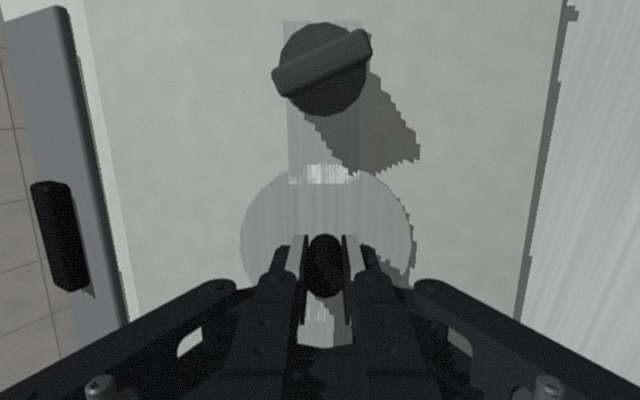

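{"op": "drive_tool", "data": {
  "linear": [
    [-2.5,0,0],
    [0,0,0],
    [0,0,0],
    [0,0,0],
    [0,0,-10],
    [0,0,-15],
    [0,0,-20],
    [0,0,-10],
    [0,0,0]
  ],
  "dr": [
    [0,0,0],
    [0,0,0],
    [0,0,0],
    [0,0,0],
    [0,0,0],
    [0,0,0],
    [0,0,0],
    [0,0,0],
    [0,0,0]
  ],
  "jaw": [10,45,45,45,45,45,45,45,45]
}}

```text
t: 15.25
eef_pos: [508.8, -90.3, 159.3]
tool_rot: [3.131, 0.523, -3.031]
ft_force: [1.1, -0.5, 0.4]
gripper_width: 38.5
```

```bash
python3 st.py; python3 look.py w7 screw_wing cover_knob pivot
python3 - <<'E'
from m import *
scr=PIV-160*yb-2.6*up
emit([(Rt(1.17),scr+nn*62)],maxdeg=4)
q=r.sense()['joint_positions']
c=fk(q)
for a in (1.17,):
    for R,p in [(Rt(a),scr+nn*62),(Rt(a),scr+nn*8)]+[(Rt(a+d),scr+nn*6) for d in np.arange(.3,2.8,.3)]:
        l,d=seg(*c,R,p);qs,e=simpath(q,l,d);q=qs[-1];c=(R,p);print(q.round(2),round(e,4),np.minimum(qs-lo,hi-qs).min().round(2))
E
```

```text
15.25 [ 0.55  0.46 -0.53  2.48  2.77  0.27  0.62] up,right,n -2.1 80.7 63.5 theta -0.026 80.8 F tool [-1.1 -0.7  0.2] T tool [ 0.04  0.48 -0.01] rot err [ 2.0000e-02 -8.0000e-02 -1.7885e+02] w 38.5
15.25 [ 0.546  0.456 -0.527  2.478  2.772  0.27   0.62 ] [508.8 -90.3 159.3] [ 3.131  0.523 -3.031] [ 1.15 -0.53  0.38] 38.5
rot err deg vs Rt(0) [-2.0000e-02  8.0000e-02  1.7885e+02]
screw_wing [(0.77, [318.0, 82.7])]
cover_knob [(0.9, [322.0, 220.2])]
pivot [(0.95, [326.9, 320.3])]
[ 0.54  0.46 -0.53  2.48  2.77  0.27  0.62] F [-0.6 -0.   0.7] n rows 29 e 2.4362676801176784e-08 max dq 0.042 margin 0.08
linear [[-0.0, -2.7, -0.0], [0.1, -2.7, -0.0], [0.3, -2.7, -0.0], [0.5, -2.7, -0.0], [0.7, -2.7, -0.0], [0.9, -2.6, -0.0], [1.1, -2.5, -0.0], [1.2, -2.5, -0.0], [1.4, -2.4, -0.0], [1.6, -2.3, -0.0], [1.7, -2.2, -0.0], [1.9, -2.0, -0.0]]
dr [[0.0, -0.0, -3.94], [0.0, -0.0, -3.94], [0.0, -0.0, -3.94], [0.0, -0.0, -3.94], [0.0, -0.0, -3.94], [0.0, -0.0, -3.94], [0.0, -0.0, -3.94], [0.0, -0.0, -3.94], [0.0, -0.0, -3.94], [0.0, -0.0, -3.94], [0.0, -0.0, -3.94], [0.0, -0.0, -3.94]]
then q [ 0.52
[... 704 characters left out ...]
3.94], [0.0, -0.0, -3.94], [0.0, -0.0, -3.94], [0.0, -0.0, -3.94]]
then q [ 0.51  0.45 -0.22  2.41  3.78  0.22  1.79]
[ 0.51  0.45 -0.22  2.41  3.78  0.22  1.79] 0.0 0.08
[ 0.38  0.57 -0.09  2.4   3.68  0.34  1.87] 0.0 0.11
[ 0.43  0.57 -0.16  2.39  3.57  0.32  1.68] 0.0 0.16
[ 0.49  0.58 -0.24  2.39  3.46  0.3   1.5 ] 0.0 0.17
[ 0.53  0.58 -0.3   2.38  3.34  0.29  1.32] 0.0 0.17
[ 0.58  0.59 -0.37  2.38  3.21  0.28  1.15] 0.0 0.17
[ 0.62  0.6  -0.43  2.38  3.09  0.27  0.98] 0.0 0.16
[ 0.66  0.61 -0.49  2.38  2.96  0.27  0.82] 0.0 0.16
[ 0.7   0.62 -0.55  2.37  2.82  0.28  0.65] 0.0 0.16
[ 0.74  0.63 -0.61  2.37  2.7   0.29  0.48] 0.0 0.17
[ 0.78  0.64 -0.67  2.37  2.57  0.3   0.32] 0.0 0.18
```

View pics/w7.png

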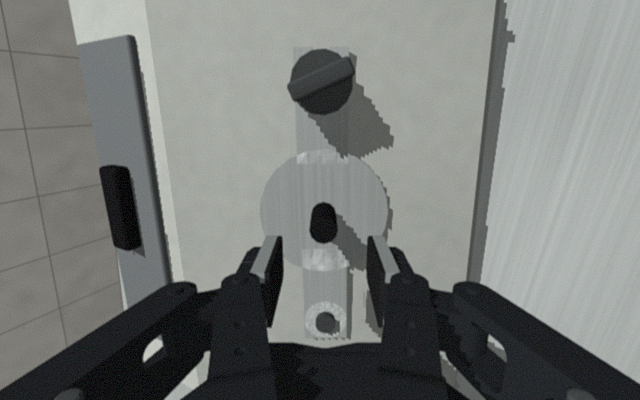

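Run:
```python
from m import *
scr=PIV-160*yb-2.6*up
emit([(Rt(1.17),scr+nn*62)],maxdeg=8)
```

```text
[ 0.54  0.46 -0.53  2.48  2.77  0.27  0.62] F [-0.6 -0.   0.7] n rows 15 e 1.6000318843424536e-07 max dq 0.082 margin 0.08
linear [[-0.1, -5.3, -0.0], [0.6, -5.3, -0.0], [1.3, -5.2, -0.0], [2.0, -4.9, -0.0], [2.6, -4.6, -0.0], [3.2, -4.2, -0.0], [3.7, -3.8, -0.0], [4.2, -3.2, -0.0], [4.6, -2.7, -0.0], [4.9, -2.0, -0.0], [5.1, -1.4, -0.0], [5.3, -0.7, -0.0]]
dr [[0.01, -0.0, -7.61], [0.01, -0.0, -7.61], [0.01, -0.0, -7.61], [0.01, -0.0, -7.61], [0.01, -0.0, -7.61], [0.01, -0.0, -7.61], [0.01, -0.0, -7.61], [0.01, -0.0, -7.61], [0.01, -0.0, -7.61], [0.01, -0.0, -7.61], [0.01, -0.0, -7.61], [0.01, -0.0, -7.61]]
then q [ 0.52  0.45 -0.28  2.42  3.58  0.22  1.56]
linear [[5.3, 0.0, -0.0], [5.3, 0.7, -0.0], [5.1, 1.4, -0.0]]
dr [[0.01, -0.0, -7.61], [0.01, -0.0, -7.61], [0.01, -0.0, -7.61]]
then q [ 0.51  0.45 -0.22  2.41  3.78  0.22  1.79]
```

{"op": "drive_tool", "data": {
  "linear": [
    [-0.1,-5.3,0],
    [0.6,-5.3,0],
    [1.3,-5.2,0],
    [2.0,-4.9,0],
    [2.6,-4.6,0],
    [3.2,-4.2,0],
    [3.7,-3.8,0],
    [4.2,-3.2,0],
    [4.6,-2.7,0],
    [4.9,-2.0,0],
    [5.1,-1.4,0],
    [5.3,-0.7,0]
  ],
  "dr": [
    [0,0,-7.61],
    [0,0,-7.61],
    [0,0,-7.61],
    [0,0,-7.61],
    [0,0,-7.61],
    [0,0,-7.61],
    [0,0,-7.61],
    [0,0,-7.61],
    [0,0,-7.61],
    [0,0,-7.61],
    [0,0,-7.61],
    [0,0,-7.61]
  ],
  "jaw": [45,45,45,45,45,45,45,45,45,45,45,45]
}}

```text
t: 16.65
eef_pos: [517.8, -152.7, 157.0]
tool_rot: [-2.621, -0.002, -1.429]
ft_force: [-0.3, 0.1, -0.2]
gripper_width: 38.6
```

{"op": "drive_tool", "data": {
  "linear": [
    [5.3,0,0],
    [5.3,0.7,0],
    [5.1,1.4,0],
    [0,0,0]
  ],
  "dr": [
    [0,0,-7.61],
    [0,0,-7.61],
    [0,0,-7.61],
    [0,0,0]
  ],
  "jaw": [45,45,45,45]
}}

```text
t: 17.05
eef_pos: [520.1, -168.9, 157.1]
tool_rot: [-2.655, -0.195, -1.082]
ft_force: [0.1, -0.2, 0.5]
gripper_width: 38.5
```

```bash
python3 st.py; python3 look.py w8 screw_wing cover_knob pivot; python3 tr.py w3 w4 w6 w7 w8; python3 tr.py w7 w8
python3 - <<'E'
from m import *
import pickle
from h import proj
d=pickle.load(open('w8.pkl','rb'));s=r.sense();R=Ro.from_euler('xyz',s['tool_rot']).as_matrix()
for z in(32,41,54,57,60):print(z,proj(d['P'],s['eef_pos']+R[:,2]*z).round(1))
E
```

```text
17.05 [ 0.52  0.46 -0.23  2.4   3.78  0.22  1.79] up,right,n -2.7 160.1 61.2 theta -0.017 160.2 F tool [ 0.3 -0.3 -0.4] T tool [-0.52 -0.18  0.01] rot err [-2.000e-02 -1.700e-01  6.692e+01] w 38.5
17.05 [ 0.518  0.456 -0.227  2.403  3.781  0.219  1.786] [ 520.1 -168.9  157.1] [-2.655 -0.195 -1.082] [ 0.14 -0.16  0.51] 38.5
rot err deg vs Rt(0) [ 2.000e-02  1.700e-01 -6.692e+01]
screw_wing [(0.89, [322.7, 221.2])]
cover_knob [(0.74, [193.5, 166.6]), (0.45, [75.6, 109.5])]
pivot [(0.73, [77.4, 107.4])]
piv [531.8  -4.3 102.4] [0.8 1.3 1. ]
cover_knob [565.8 -56.8  74.3] [48.2 11.5 38.9] rel piv up,right,n 9.0 56.5 -37.6
screw_wing [ 542.2 -165.1  124.1] [3.1 2.  2.1 1.3 1.8] rel piv up,right,n 1.1 160.7 24.4
piv [532.6  -1.8  99.5] [0.8 1.1]
cover_knob [532.6 -87.2 122. ] [1.4 1.6] rel piv up,right,n 1.4 84.6 25.2
screw_wing [ 540.4 -164.4  127.6] [0.1 0.1] rel piv up,right,n 1.9 162.2 31.3
32 [322.  229.4]
41 [322.1 223.9]
54 [322.3 216.7]
57 [322.3 215.1]
60 [322.3 213.6]
```

View pics/w8.png

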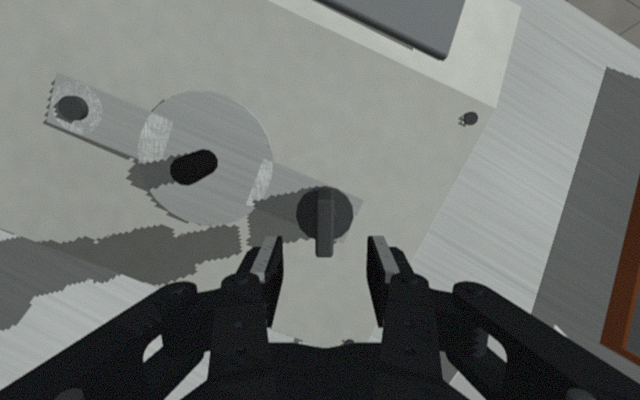

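{"op": "drive_tool", "data": {
  "linear": [
    [0.7,-2,8],
    [0,0,10],
    [0,0,10],
    [0,0,8],
    [0,0,5],
    [0,0,3],
    [0,0,3],
    [0,0,0]
  ],
  "dr": [
    [0,0,0],
    [0,0,0],
    [0,0,0],
    [0,0,0],
    [0,0,0],
    [0,0,0],
    [0,0,0],
    [0,0,0]
  ],
  "jaw": [45,45,45,35,25,25,25,25],
  "force": 60
}}

```text
t: 18.05
eef_pos: [544.9, -165.0, 117.9]
tool_rot: [-2.655, -0.195, -1.084]
ft_force: [-0.2, 0.2, 0.5]
gripper_width: 21.3
```

```bash
python3 st.py; python3 look.py w9
```

```text
18.05 [ 0.4   0.55 -0.11  2.39  3.69  0.32  1.86] up,right,n -0.5 159.6 14.7 theta -0.003 159.6 F tool [-0.2 -0.2 -0.5] T tool [-0.47 -0.21 -0.05] rot err [-1.000e-02 -1.300e-01  6.701e+01] w 21.3
18.05 [ 0.4    0.55  -0.11   2.393  3.694  0.317  1.857] [ 544.9 -165.   117.9] [-2.655 -0.195 -1.084] [-0.17  0.24  0.46] 21.3
rot err deg vs Rt(0) [ 1.000e-02  1.300e-01 -6.701e+01]
```

View pics/w9.png

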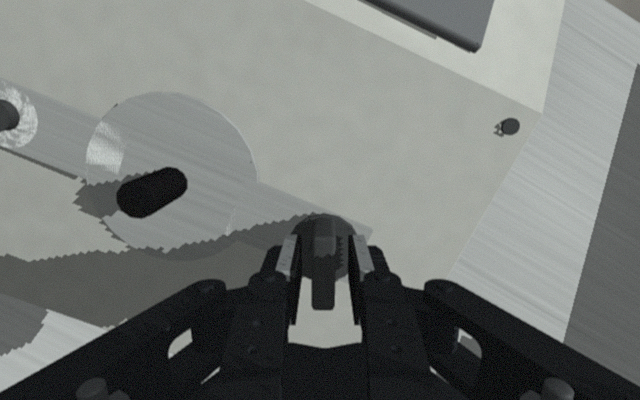

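{"op": "drive_tool", "data": {
  "linear": [
    [0,0,2],
    [0,0,2],
    [0,0,0],
    [0,0,0],
    [0,0,0],
    [0,0,0]
  ],
  "dr": [
    [0,0,0],
    [0,0,0],
    [0,0,0],
    [0,0,0],
    [0,0,0],
    [0,0,0]
  ],
  "jaw": [25,25,25,5,5,5],
  "force": 60
}}

```text
t: 18.7
eef_pos: [546.5, -164.5, 114.6]
tool_rot: [-2.655, -0.195, -1.083]
ft_force: [-0.8, 1.0, 0.5]
gripper_width: 8.7
```

```bash
python3 st.py
```

```text
18.7 [ 0.39  0.56 -0.1   2.39  3.69  0.32  1.86] up,right,n -0.7 159.3 11.1 theta -0.004 159.3 F tool [-1.1 -0.1 -0.7] T tool [-0.47 -0.52 -0.06] rot err [-0.   -0.15 66.99] w 8.7
```

{"op": "drive_tool", "data": {
  "linear": [
    [0,0,1.5],
    [0,0,1],
    [0,0,0]
  ],
  "dr": [
    [0,0,0],
    [0,0,0],
    [0,0,0]
  ],
  "jaw": [5,5,5]
}}

```text
t: 19.0
eef_pos: [547.1, -164.4, 113.5]
tool_rot: [-2.654, -0.196, -1.084]
ft_force: [-11.1, 1.9, 22.0]
gripper_width: 8.8
```

```bash
python3 st.py
```

```text
19.0 [ 0.39  0.56 -0.1   2.39  3.68  0.33  1.87] up,right,n -0.7 159.3 9.8 theta -0.004 159.3 F tool [ -2.5  -2.9 -24.5] T tool [-0.03 -0.91  0.02] rot err [ 0.000e+00 -6.000e-02  6.698e+01] w 8.8
```

{"op": "drive_tool", "data": {
  "linear": [
    [0,0,-0.9],
    [0,0,0],
    [0,0,0.17],
    [0,0,0.17],
    [0,0,0.17],
    [0,0,0.17]
  ],
  "dr": [
    [0,0,0],
    [0,0,0],
    [0,0,5],
    [0,0,5],
    [0,0,5],
    [0,0,5]
  ],
  "jaw": [5,5,5,5,5,5],
  "force": 80
}}

```text
t: 19.6
eef_pos: [547.3, -164.7, 113.5]
tool_rot: [-2.62, -0.024, -1.394]
ft_force: [-8.9, 1.6, 15.4]
gripper_width: 8.2
```

```bash
python3 st.py
```

```text
19.6 [ 0.45  0.56 -0.19  2.39  3.56  0.3   1.64] up,right,n -0.6 159.7 9.7 theta -0.004 159.7 F tool [ -2.8  -0.4 -17.6] T tool [-0.42 -0.37 -0.15] rot err [-4.00e-02 -6.00e-02  8.72e+01] w 8.2
```

{"op": "drive_tool", "data": {
  "linear": [
    [0,0,0],
    [0,0,0.18],
    [0,0,0.2],
    [0,0,0.2],
    [0,0,0.2],
    [0,0,0.2]
  ],
  "dr": [
    [0,0,6],
    [0,0,6],
    [0,0,6],
    [0,0,6],
    [0,0,6],
    [0,0,6]
  ],
  "jaw": [5,5,5,5,5,5]
}}

```text
t: 20.2
eef_pos: [547.8, -165.2, 112.4]
tool_rot: [-2.693, 0.277, -1.954]
ft_force: [-8.7, -1.8, 13.1]
gripper_width: 8.2
```

```bash
python3 st.py
```

```text
20.2 [ 0.55  0.58 -0.33  2.38  3.3   0.27  1.27] up,right,n -0.8 160.2 8.6 theta -0.005 160.2 F tool [  1.1   0.6 -15.8] T tool [-0.47  0.37 -0.12] rot err [-1.2000e-01 -2.0000e-02  1.2327e+02] w 8.2
```

{"op": "drive_tool", "data": {
  "linear": [
    [0,0,0.2],
    [0,0,0.2],
    [0,0,0.2],
    [0,0,0.2],
    [0,0,0.2],
    [0,0,0.2]
  ],
  "dr": [
    [0,0,6],
    [0,0,6],
    [0,0,6],
    [0,0,6],
    [0,0,6],
    [0,0,6]
  ],
  "jaw": [5,5,5,5,5,5]
}}

```text
t: 20.8
eef_pos: [548.0, -165.5, 111.2]
tool_rot: [-2.941, 0.484, -2.597]
ft_force: [-10.9, -2.3, 13.2]
gripper_width: 8.8
```

```bash
python3 st.py
```

```text
20.8 [ 0.64  0.59 -0.45  2.38  3.03  0.26  0.92] up,right,n -1.3 160.5 7.4 theta -0.008 160.5 F tool [  3.2   0.3 -17. ] T tool [-0.    0.95 -0.11] rot err [-2.1000e-01  4.0000e-02  1.5931e+02] w 8.8
```

{"op": "drive_tool", "data": {
  "linear": [
    [0,0,0.1],
    [0,0,0.2],
    [0,0,0.2],
    [0,0,0.2],
    [0,0,0.2],
    [0,0,0.2]
  ],
  "dr": [
    [0,0,6],
    [0,0,6],
    [0,0,6],
    [0,0,6],
    [0,0,6],
    [0,0,6]
  ],
  "jaw": [5,5,5,5,5,5]
}}

```text
t: 21.4
eef_pos: [548.0, -165.5, 109.9]
tool_rot: [2.992, 0.5, 2.97]
ft_force: [-9.9, -3.6, 12.1]
gripper_width: 8.6
```

```bash
python3 st.py
```

```text
21.4 [ 0.72  0.62 -0.57  2.37  2.76  0.27  0.58] up,right,n -1.9 160.6 6.3 theta -0.012 160.6 F tool [  2.2  -3.  -15.6] T tool [ 0.66  1.03 -0.15] rot err [ 2.6000e-01 -1.1000e-01 -1.6468e+02] w 8.6
```

{"op": "drive_tool", "data": {
  "linear": [
    [0,0,0.2],
    [0,0,0.2],
    [0,0,0.2],
    [0,0,0.13]
  ],
  "dr": [
    [0,0,6],
    [0,0,6],
    [0,0,6],
    [0,0,4]
  ],
  "jaw": [5,5,5,5]
}}

```text
t: 21.8
eef_pos: [547.8, -165.4, 109.5]
tool_rot: [2.808, 0.407, 2.555]
ft_force: [-17.6, -4.0, 24.4]
gripper_width: 8.4
```

```bash
python3 st.py; python3 look.py w10
```

```text
21.8 [ 0.77  0.64 -0.65  2.37  2.59  0.29  0.37] up,right,n -2.2 160.3 6.1 theta -0.014 160.4 F tool [  1.7  -3.4 -30.1] T tool [ 0.92  0.85 -0.12] rot err [   0.22   -0.16 -142.71] w 8.4
21.8 [ 0.771  0.638 -0.648  2.368  2.594  0.292  0.366] [ 547.8 -165.4  109.5] [2.808 0.407 2.555] [-17.56  -3.98  24.4 ] 8.4
rot err deg vs Rt(0) [ -0.22   0.16 142.71]
```

View pics/w10.png

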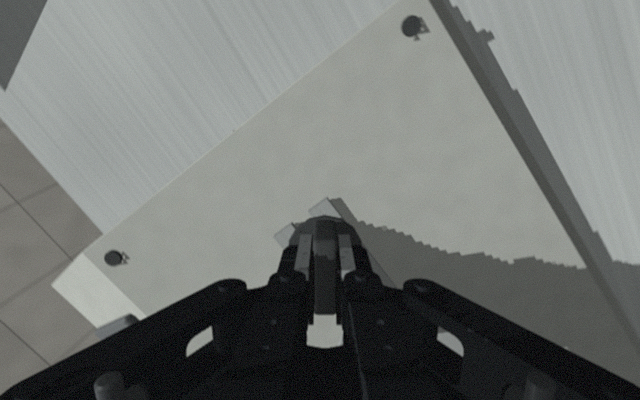

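{"op": "drive_tool", "data": {
  "linear": [
    [0,0,-1.3],
    [0,0,0],
    [0,0,0.1],
    [0,0,0.1],
    [0,0,0.1]
  ],
  "dr": [
    [0,0,0],
    [0,0,0],
    [0,0,4],
    [0,0,4],
    [0,0,4]
  ],
  "jaw": [5,5,5,5,5]
}}

```text
t: 22.35
eef_pos: [547.6, -165.2, 109.6]
tool_rot: [2.733, 0.33, 2.347]
ft_force: [-12.5, -3.0, 10.2]
gripper_width: 8.4
```

```bash
python3 st.py
```

```text
22.35 [ 0.8   0.65 -0.69  2.37  2.51  0.3   0.25] up,right,n -2.4 160.2 6.2 theta -0.015 160.2 F tool [  2.9  -5.4 -15.2] T tool [ 1.44  0.91 -0.11] rot err [ 2.7000e-01 -1.3000e-01 -1.3077e+02] w 8.4
```

{"op": "drive_tool", "data": {
  "linear": [
    [0,0,0.05],
    [0,0,0.05],
    [0,0,0.05],
    [0,0,0.05],
    [0,0,0]
  ],
  "dr": [
    [0,0,5],
    [0,0,5],
    [0,0,5],
    [0,0,5],
    [0,0,0]
  ],
  "jaw": [5,5,5,5,5]
}}

```text
t: 22.85
eef_pos: [547.4, -165.0, 109.5]
tool_rot: [2.65, 0.176, 2.023]
ft_force: [-13.4, -1.1, 11.9]
gripper_width: 8.3
```

```bash
python3 st.py
```

```text
22.85 [ 0.85  0.67 -0.77  2.36  2.37  0.34  0.05] up,right,n -2.5 159.9 6.2 theta -0.016 159.9 F tool [  2.7  -5.1 -17. ] T tool [1.64 0.43 0.05] rot err [   0.25   -0.14 -110.74] w 8.3
```

{"op": "drive_tool", "data": {
  "linear": [
    [0,0,-1.4],
    [0,0,0],
    [0,0,0],
    [0,0,0],
    [0,0,0]
  ],
  "dr": [
    [0,0,0],
    [0,0,0],
    [0,0,0],
    [0,0,0],
    [0,0,0]
  ],
  "jaw": [5,5,30,30,30]
}}

```text
t: 23.35
eef_pos: [549.5, -164.7, 111.4]
tool_rot: [2.648, 0.18, 2.026]
ft_force: [0.0, -0.1, -0.1]
gripper_width: 25.4
```

```bash
python3 st.py; python3 look.py w11
```

```text
23.35 [ 0.85  0.67 -0.77  2.36  2.37  0.33  0.05] up,right,n 0.2 159.9 6.7 theta 0.001 159.9 F tool [-0.1 -0.1  0.1] T tool [0.49 0.14 0.04] rot err [ 6.00e-02 -1.00e-02 -1.11e+02] w 25.4
23.35 [ 0.851  0.671 -0.772  2.361  2.368  0.332  0.047] [ 549.5 -164.7  111.4] [2.648 0.18  2.026] [ 0.05 -0.14 -0.09] 25.4
rot err deg vs Rt(0) [-6.00e-02  1.00e-02  1.11e+02]
```

View pics/w11.png

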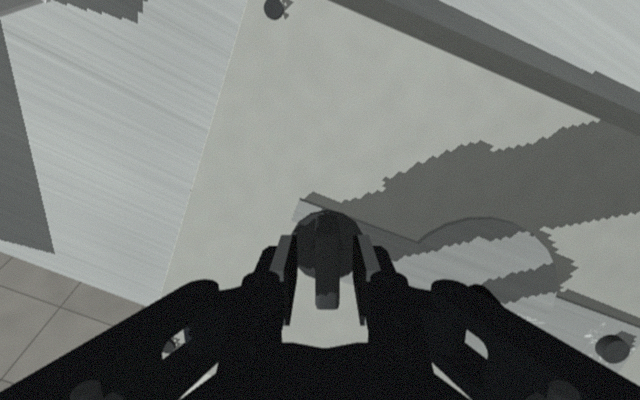

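{"op": "drive_tool", "data": {
  "linear": [
    [0,0,0.5],
    [0,0,0.5],
    [0,0,0]
  ],
  "dr": [
    [0,0,0],
    [0,0,0],
    [0,0,0]
  ],
  "jaw": [22,22,22]
}}

```text
t: 23.7
eef_pos: [549.5, -164.4, 110.3]
tool_rot: [2.648, 0.179, 2.026]
ft_force: [0.1, -0.3, 0.3]
gripper_width: 18.9
```

```bash
python3 st.py
```

```text
23.7 [ 0.85  0.67 -0.77  2.36  2.37  0.33  0.05] up,right,n -0.3 159.7 5.8 theta -0.002 159.7 F tool [-0.3  0.1 -0.2] T tool [ 0.5   0.12 -0.02] rot err [ 1.20e-01 -1.00e-02 -1.11e+02] w 18.9
```

{"op": "drive_tool", "data": {
  "linear": [
    [0,0,0.5],
    [0,0,0.5],
    [0,0,0]
  ],
  "dr": [
    [0,0,0],
    [0,0,0],
    [0,0,0]
  ],
  "jaw": [22,22,22]
}}

```text
t: 24.0
eef_pos: [549.9, -164.4, 109.3]
tool_rot: [2.649, 0.179, 2.026]
ft_force: [-1.2, -0.1, 0.5]
gripper_width: 18.7
```

```bash
python3 st.py
```

```text
24.0 [ 0.85  0.68 -0.77  2.36  2.37  0.34  0.05] up,right,n -0.4 159.6 4.8 theta -0.003 159.6 F tool [ 0.4 -0.7 -1.1] T tool [ 0.46  0.2  -0.03] rot err [ 1.3000e-01 -1.0000e-02 -1.1099e+02] w 18.7
```

{"op": "drive_tool", "data": {
  "linear": [
    [0,0,0.4],
    [0,0,0]
  ],
  "dr": [
    [0,0,0],
    [0,0,0]
  ],
  "jaw": [22,22]
}}

```text
t: 24.2
eef_pos: [550.1, -164.4, 109.0]
tool_rot: [2.649, 0.179, 2.026]
ft_force: [0.0, 0.9, -0.0]
gripper_width: 19.0
```

```bash
python3 st.py
```

```text
24.2 [ 0.85  0.68 -0.77  2.36  2.37  0.34  0.05] up,right,n -0.4 159.7 4.4 theta -0.003 159.7 F tool [0.8 0.4 0.1] T tool [ 0.51  0.19 -0.  ] rot err [ 1.2000e-01 -2.0000e-02 -1.1099e+02] w 19.0
```

{"op": "drive_tool", "data": {
  "linear": [
    [0,0,0.5],
    [0,0,0]
  ],
  "dr": [
    [0,0,0],
    [0,0,0]
  ],
  "jaw": [22,22]
}}

```text
t: 24.4
eef_pos: [550.3, -164.3, 108.6]
tool_rot: [2.649, 0.179, 2.026]
ft_force: [-0.2, 0.2, 1.0]
gripper_width: 18.8
```

```bash
python3 st.py
```

```text
24.4 [ 0.85  0.68 -0.77  2.36  2.37  0.34  0.05] up,right,n -0.4 159.7 3.9 theta -0.003 159.7 F tool [ 0.1  0.4 -1. ] T tool [0.46 0.14 0.  ] rot err [ 1.2000e-01 -2.0000e-02 -1.1099e+02] w 18.8
```

{"op": "drive_tool", "data": {
  "linear": [
    [0,0,0.5],
    [0,0,0]
  ],
  "dr": [
    [0,0,0],
    [0,0,0]
  ],
  "jaw": [22,22]
}}

```text
t: 24.6
eef_pos: [550.6, -164.3, 108.2]
tool_rot: [2.649, 0.179, 2.026]
ft_force: [-0.4, -0.3, 0.6]
gripper_width: 19.0
```

```bash
python3 st.py
```

```text
24.6 [ 0.85  0.68 -0.77  2.36  2.37  0.34  0.05] up,right,n -0.4 159.7 3.4 theta -0.003 159.7 F tool [-0.2 -0.2 -0.7] T tool [0.45 0.17 0.05] rot err [ 1.2000e-01 -2.0000e-02 -1.1099e+02] w 19.0
```

{"op": "drive_tool", "data": {
  "linear": [
    [0,0,0.7],
    [0,0,0]
  ],
  "dr": [
    [0,0,0],
    [0,0,0]
  ],
  "jaw": [22,22]
}}

```text
t: 24.8
eef_pos: [550.8, -164.3, 107.8]
tool_rot: [2.649, 0.179, 2.026]
ft_force: [-2.6, -0.1, 5.0]
gripper_width: 18.8
```

{"op": "drive_tool", "data": {
  "linear": [
    [0,0,0.5],
    [0,0,0]
  ],
  "dr": [
    [0,0,0],
    [0,0,0]
  ],
  "jaw": [22,22]
}}

```text
t: 25.0
eef_pos: [550.8, -164.3, 107.7]
tool_rot: [2.649, 0.18, 2.026]
ft_force: [-7.7, -0.5, 13.4]
gripper_width: 18.9
```

```bash
python3 st.py
```

```text
25.0 [ 0.85  0.68 -0.77  2.36  2.37  0.34  0.05] up,right,n -0.4 159.7 2.9 theta -0.003 159.7 F tool [  0.5   0.2 -15.4] T tool [ 0.49  0.12 -0.  ] rot err [ 7.0000e-02 -5.0000e-02 -1.1103e+02] w 18.9
```

{"op": "drive_tool", "data": {
  "linear": [
    [0,0,0.5],
    [0,0,0]
  ],
  "dr": [
    [0,0,0],
    [0,0,0]
  ],
  "jaw": [22,22]
}}

```text
t: 25.2
eef_pos: [550.8, -164.3, 107.6]
tool_rot: [2.648, 0.18, 2.027]
ft_force: [-10.2, -1.4, 18.9]
gripper_width: 18.7
```

```bash
python3 st.py
```

```text
25.2 [ 0.85  0.68 -0.77  2.36  2.37  0.34  0.05] up,right,n -0.5 159.7 2.8 theta -0.003 159.7 F tool [ -0.2   0.5 -21.5] T tool [ 0.47 -0.01  0.05] rot err [ 5.0000e-02 -6.0000e-02 -1.1105e+02] w 18.7
```

{"op": "drive_tool", "data": {
  "linear": [
    [0,0,-2],
    [0,0,-3],
    [0,0,-10],
    [0,0,-15],
    [0,0,-15],
    [0,0,-15],
    [0,0,0]
  ],
  "dr": [
    [0,0,0],
    [0,0,0],
    [0,0,0],
    [0,0,0],
    [0,0,0],
    [0,0,0],
    [0,0,0]
  ],
  "jaw": [30,40,40,40,40,40,40]
}}

```text
t: 25.9
eef_pos: [521.2, -168.6, 160.4]
tool_rot: [2.648, 0.181, 2.026]
ft_force: [0.6, 0.5, -0.4]
gripper_width: 34.3
```

```bash
python3 st.py; python3 look.py w12
python3 - <<'E'
from cell import r;import cv2
a=r.get_image('scene')[130:260,200:380];cv2.imwrite('pics/sc2.png',cv2.resize(a,None,fx=4,fy=4,interpolation=cv2.INTER_CUBIC))
E
```

```text
25.9 [ 0.89  0.53 -0.75  2.38  2.33  0.2   0.06] up,right,n -0.0 160.0 63.5 theta -0.0 160.0 F tool [0.2 0.5 0.7] T tool [0.48 0.16 0.01] rot err [-0.0000e+00 -9.0000e-02 -1.1104e+02] w 34.3
25.9 [ 0.891  0.532 -0.753  2.379  2.334  0.199  0.065] [ 521.2 -168.6  160.4] [2.648 0.181 2.026] [ 0.59  0.47 -0.43] 34.3
rot err deg vs Rt(0) [0.0000e+00 9.0000e-02 1.1104e+02]
```

View pics/w12.png

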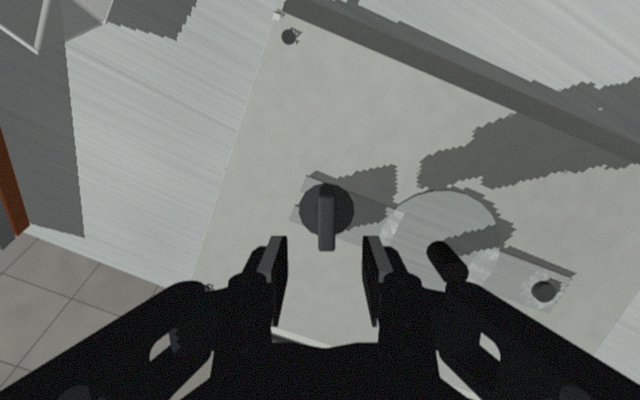

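View pics/sc2.png

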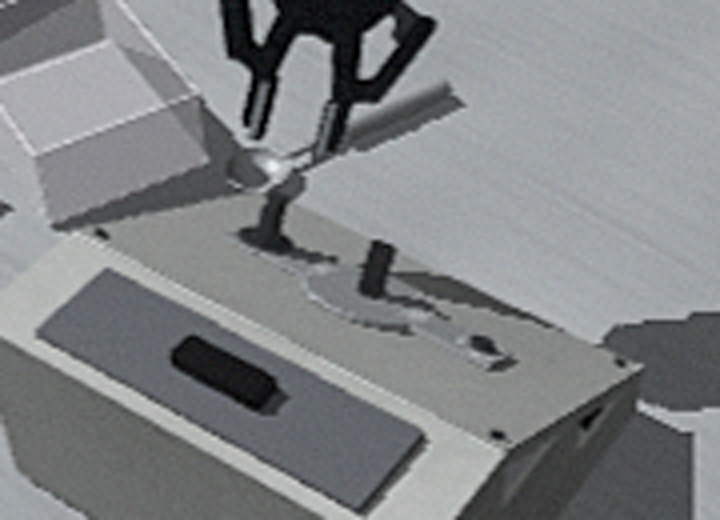

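The wrist picture shows the cover shut over the port, with its fork under the flange around (326,210). The scene view shows the same, and the gripper is clear of everything. I'm handing the job in.

```bash
python3 -c "
from cell import r
print(r.job_done(), r.sense()['t'])"
```

```text
the job is handed in; nothing more can be done
the job is handed in; nothing more can be done
```

The job is done and was handed in at about 26 s of the 72 s allowed. The cover is fully shut with its fork under the screw's head, and the screw's flange is down on the cover.

- **Cover:** I gripped the knob and swung the cover from about 0.74 rad open until it hit its stop. A further 1.8 mm of commanded push moved it 0 mm and raised the force to 9 N. A picture taken before I touched the screw shows the fork under the screw head.
- **Screw:** I gripped the wing and turned it clockwise about 3.2 rad, pressing with mostly 15–18 N, in one grasp rather than the two or more suggested. It went in about 1.2 mm per 36°, then stopped going in.
- **Seating check:** After letting go, I pressed on the flange with the open fingertips. It sits about 3 mm above the cover's face, which is the flange's own thickness. It stayed within about 0.1 mm between 5 and 21 N, so the 1 mm of give was gone.
- **Last pictures:** The cover was still shut and the gripper was clear of everything. I did not check the jar, tub and scoop closely; the moves kept away from them, and the tub and scoop look unmoved in the last scene picture. The jar was outside that crop.

Some things went less smoothly than planned:
- The first approach ran into joint limits. Joint 6 read 0.106–0.108 rad against its stated lower limit of 0.11, and I had to change the arm's posture.
- The press reached about 30 N for a moment as the flange touched down, and about 24 N just before turning began. I eased it back both times.
- Network-based heights of the screw and pivot differed from the stated geometry by up to about 10 mm in single pairs of views. I relied on a combined fit and on contact instead.

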